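# Feel which way round a tram contact shoe goes, load it in the wear gauge and gauge it

### The job

Gauge the middle one of the three copper shoes in the stand: stand it on the wear gauge's anvil, flat and fully home, then bring the gauge's lever down so that its foot rests on top of the shoe. The shoe looks the same both ways round, but only one end of its sole has the hidden step that fits over the anvil's raised key, so feel for it and turn the shoe round if need be; lower it gently, do not drop it in. Leave the other two shoes standing in their slots, and do not shift the insulator, the end horn or the tin.

Things in the scene. Friction and masses are not known exactly. Their poses are not given: they have to be found in the camera images.
- shoe_a: copper shoe upright in a slot, 50 mm high, 80 long (own y): foot 24 wide (x) and 14 high, blade 14 thick above, sloped at both top ends. Origin: centre of its sole, z up. Looks the same both ways round, but near ONE end the sole has a step: a recess 7.5 deep, 24 long, 16 wide, centred 24 mm from the middle, 4 mm rim all round, hidden unless seen from below. At +y or at -y: the pose does not tell. 0.48-0.64 kg
- shoe_b: copper shoe upright in a slot, 48 mm high, 80 long (own y): foot 24 wide (x) and 14 high, blade 14 thick above, sloped at both top ends. Origin: centre of its sole, z up. Looks the same both ways round, but near ONE end the sole has a step: a recess 7.5 deep, 24 long, 16 wide, centred 24 mm from the middle, 4 mm rim all round, hidden unless seen from below. At +y or at -y: the pose does not tell. 0.48-0.64 kg
- shoe_c: copper shoe upright in a slot, 46 mm high, 80 long (own y): foot 24 wide (x) and 14 high, blade 14 thick above, sloped at both top ends. Origin: centre of its sole, z up. Looks the same both ways round, but near ONE end the sole has a step: a recess 7.5 deep, 24 long, 16 wide, centred 24 mm from the middle, 4 mm rim all round, hidden unless seen from below. At +y or at -y: the pose does not tell. 0.48-0.64 kg
- stand: fixed steel stand, a plate 178 mm (own x) by 108 mm (own y), top 24 mm above the ledge, with three slots side by side along x at 58 mm pitch, their long sides along y. Each slot is 27 mm by 83 mm, 18 mm deep. Origin: under its centre, on the ledge
- slot_0 (a point): centre of the floor of the first outer slot, 6 mm above the ledge
- slot_1 (a point): centre of the floor of the MIDDLE slot, 6 mm above the ledge; the shoe standing here is the one to gauge
- slot_2 (a point): centre of the floor of the other outer slot, 6 mm above the ledge
- gauge: fixed cast-iron wear gauge, base 112 mm (own x) by 190 mm (own y, from -83 to +107 mm), 22 mm high. Origin: on the ledge under the anvil's centre. A column 34 mm (x) by 30 mm (y) and 110 mm high stands at y = +80 mm; a 56 mm dial plate is on its +x side
- gauge_seat (a point): centre of the anvil's top, 30 mm above the ledge, axes as the gauge's. The shoe belongs centred here, sole on the anvil, length along y. Two guide cheeks along y, 33 mm apart (inner faces x = -16.5 and +16.5 mm) and 10 mm higher than the anvil, leave the shoe's foot 4.5 mm either side; along y there are 6 mm to spare either way
- gauge_key (a point): centre of the top of the key on the anvil, 24 mm from the anvil's centre towards the column: a block 7 mm (x) by 12 mm (y), 6 mm high. It goes into the recess in the shoe's sole; with the shoe's other end over it, the sole rides on it 6 mm above the anvil
- gauge_lever: the gauge's hinged lever, 0.3 kg. Origin: on the hinge axis (the gauge's x), 95 mm up, 80 mm from the anvil's centre along the gauge's +y. The lever runs along its own -y; level, it lies over the shoe. Its foot, a 14 mm stud 80 mm along, reaches 15 mm below its midline: level on a 50 mm shoe. Turns from 0.15 rad below level to 1.9 above; friction parks it near upright, below 1 rad it falls by its weight
- lever_grip (a point): centre of the lever's cross-bar handle, 175 mm from the pivot: a round bar 14 mm thick and 86 mm long along the gauge's x. The lever's arm, 12 mm wide and 14 mm thick, joins it in the middle (and ends there), leaving 37 mm of bar free on either side
- insulator: bystander: brown glazed ceramic insulator standing upright, 72 mm across, 128 mm high. Origin: centre of its underside
- end_horn: bystander: silver aluminium pantograph end horn, a curved 26 mm tube lying on the ledge, about 120 mm by 300 mm. Origin: on the ledge, inside its curve
- tin: bystander: blue tin standing upright, 56 mm across, 70 mm high. Origin: centre of its underside
Not all that is in view belongs to the job. Leave any grey look-alike of the shoe_b alone. There is more than one size of the gauge; the one meant has the size given above.

How it is judged:
On the way:
1. the middle shoe stands flat and fully home on the anvil, let go of, while the lever is still raised ((((horizontal distance between shoe_a and gauge_seat below 0.008 m and z of shoe_a in the frame of gauge_seat between -0.004 and 0.002 m and angle between shoe_a's own z axis and vertical below 0.045 rad and angle between the y axis of shoe_a and the y axis of gauge, either way round below 0.15 rad) and contact force between the fingers and shoe_a below 0.1 N) or ((horizontal distance between shoe_b and gauge_seat below 0.008 m and z of shoe_b in the frame of gauge_seat between -0.004 and 0.002 m and angle between shoe_b's own z axis and vertical below 0.045 rad and angle between the y axis of shoe_b and the y axis of gauge, either way round below 0.15 rad) and contact force between the fingers and shoe_b below 0.1 N) or ((horizontal distance between shoe_c and gauge_seat below 0.008 m and z of shoe_c in the frame of gauge_seat between -0.004 and 0.002 m and angle between shoe_c's own z axis and vertical below 0.045 rad and angle between the y axis of shoe_c and the y axis of gauge, either way round below 0.15 rad) and contact force between the fingers and shoe_c below 0.1 N)) and ((distance between shoe_a and slot_0 below 0.006 m and angle between shoe_a's own z axis and vertical below 0.1 rad) or (distance between shoe_b and slot_0 below 0.006 m and angle between shoe_b's own z axis and vertical below 0.1 rad) or (distance between shoe_c and slot_0 below 0.006 m and angle between shoe_c's own z axis and vertical below 0.1 rad)) and ((distance between shoe_a and slot_2 below 0.006 m and angle between shoe_a's own z axis and vertical below 0.1 rad) or (distance between shoe_b and slot_2 below 0.006 m and angle between shoe_b's own z axis and vertical below 0.1 rad) or (distance between shoe_c and slot_2 below 0.006 m and angle between shoe_c's own z axis and vertical below 0.1 rad)) and angle between gauge_lever's own y axis and vertical above 2.07 rad), for 0.1 s.
At the end, for the whole second after the job is handed in: A shoe rests on the anvil (sole within 2 mm, tilt under 0.045 rad, centred within 8 mm, along the gauge within 0.15 rad), lever down (within 0.15 rad of level), its foot bearing on it; both outer slots still hold shoes, upright, within 6 mm of the slot centre ((((horizontal distance between shoe_a and gauge_seat below 0.008 m and z of shoe_a in the frame of gauge_seat between -0.004 and 0.002 m and angle between shoe_a's own z axis and vertical below 0.045 rad and angle between the y axis of shoe_a and the y axis of gauge, either way round below 0.15 rad) and contact force between gauge_lever and shoe_a above 0.3 N and linear speed of shoe_a below 0.01 m/s) or ((horizontal distance between shoe_b and gauge_seat below 0.008 m and z of shoe_b in the frame of gauge_seat between -0.004 and 0.002 m and angle between shoe_b's own z axis and vertical below 0.045 rad and angle between the y axis of shoe_b and the y axis of gauge, either way round below 0.15 rad) and contact force between gauge_lever and shoe_b above 0.3 N and linear speed of shoe_b below 0.01 m/s) or ((horizontal distance between shoe_c and gauge_seat below 0.008 m and z of shoe_c in the frame of gauge_seat between -0.004 and 0.002 m and angle between shoe_c's own z axis and vertical below 0.045 rad and angle between the y axis of shoe_c and the y axis of gauge, either way round below 0.15 rad) and contact force between gauge_lever and shoe_c above 0.3 N and linear speed of shoe_c below 0.01 m/s)) and ((distance between shoe_a and slot_0 below 0.006 m and angle between shoe_a's own z axis and vertical below 0.1 rad) or (distance between shoe_b and slot_0 below 0.006 m and angle between shoe_b's own z axis and vertical below 0.1 rad) or (distance between shoe_c and slot_0 below 0.006 m and angle between shoe_c's own z axis and vertical below 0.1 rad)) and ((distance between shoe_a and slot_2 below 0.006 m and angle between shoe_a's own z axis and vertical below 0.1 rad) or (distance between shoe_b and slot_2 below 0.006 m and angle between shoe_b's own z axis and vertical below 0.1 rad) or (distance between shoe_c and slot_2 below 0.006 m and angle between shoe_c's own z axis and vertical below 0.1 rad)) and angle between gauge_lever's own y axis and vertical below 1.72 rad); the robot touches nothing.
It fails at once if the insulator shifted by more than 15 mm or tipped (distance of insulator from where it was at the start of the episode above 0.015 m or angle between insulator's own z axis and vertical above 0.3 rad).
It fails at once if the end horn shifted by more than 20 mm (distance of end_horn from where it was at the start of the episode above 0.02 m).
It fails at once if the tin shifted by more than 15 mm or tipped (distance of tin from where it was at the start of the episode above 0.015 m or angle between tin's own z axis and vertical above 0.3 rad).
It fails at once if a shoe dropped into the gauge (faster than 0.3 m/s within 15 mm of the anvil) ((horizontal distance between shoe_a and gauge_seat below 0.03 m and z of shoe_a in the frame of gauge_seat below 0.015 m and linear speed of shoe_a above 0.3 m/s) or (horizontal distance between shoe_b and gauge_seat below 0.03 m and z of shoe_b in the frame of gauge_seat below 0.015 m and linear speed of shoe_b above 0.3 m/s) or (horizontal distance between shoe_c and gauge_seat below 0.03 m and z of shoe_c in the frame of gauge_seat below 0.015 m and linear speed of shoe_c above 0.3 m/s)).
It also fails if it takes over 64 s, if anything falls off the work surface, if the arm or the gripper's body presses on something with over 40 N, if the wrist force passes 120 N, or if a joint passes its speed limit or range.

### The arm

A 6-joint arm with a two-finger parallel gripper is mounted at the origin on the work surface. World frame = base frame: x ahead of the robot, y to its left, z up, the work surface at z = 0. Lengths are in m, angles in rad, forces in N, time in s.
With the tool pointing down it reaches from about 0.25 to 0.8 m from the base axis. Payload 8.5 kg.
Tool frame: the origin (TCP) lies on the front face of the gripper's body, between the roots of the fingers; the fingertips stand 73 mm ahead of it and the grasp point (between the pads) lies 54 mm ahead of it; z points along the fingers, y is the direction in which the jaws open and shut (so a half turn about z gives the same grasp; the last joint's range is limited). The gripper opens to 85 mm and grips with 20 to 120 N. Pads are 22 mm wide; open, the fingers measure 114 mm over their backs; the gripper's body (76 mm by 85 mm) begins 54 mm behind the grasp point. The pads swing forward as they close: fully open they stand 13 mm farther back than shut.
Start: joints at [1.242, 0.238, -0.013, 1.319, 0, 1.571], TCP at [0.17, 0.497, 0.304] pointing down, gripper open.
Joint ranges: [-2.66, 2.66], [-1.03, 1.9], [-1.14, 1.46], [-1.82, 2.27], [-1.45, 1.34], [-3.14, 3.14]. Speed limits (rad/s): [2.22, 2.22, 2.79, 3.14, 3.14, 3.14].

### API

Orientations are given as a rotation vector (axis times angle).
In Python, from cell import manip, camera, workorder gives the robot as it stands.
- The arm moves only by the tool move_arm, never from a script. Its arguments are lists of equal length, an entry for each row: "linear": the shift along the tool's x, y, z in m, a list of three; "rotation": the turn, a rotation vector about the tool's x, y, z in degrees, a list of three; "grip": the gripper's target within -1 to 1 (shut at 1, half-way at 0, fully open at -1). A call has 1 to 8 rows; each row is the pose to reach, as a shift and turn from the pose commanded when the call began, along the tool's axes at that moment; what a row does not reach only later rows make up. A row lasts 1/12 s, in which the tool goes at most 41.7 mm and 7.16 degrees, less where a joint would pass 70% of its speed; a pose out of reach is approached as far as the arm can. A call with a gripper value outside its range is refused whole. The fingers move at their own pace and stop on an object; the grip force is fixed at half the most. Time passes only in rows, so rows that repeat a pose let the fingers close. It gives the time, the measured TCP pose, the force and the opening at its end, in the units of the state.
- manip.read_state(): the state, without advancing time (a new reading comes with each control period).
- camera(name): name is "scene" or "top" or "wrist"; returns a dict with "frame" (480x640x3 uint8, blue, green, red), "z_map" (480x640 float32, m along the optical axis (not along the pixel's ray), 0 where there is no reading), "fov_y" (degrees; the focal length in pixels is half the picture's height over the tangent of half this angle, whatever the lens; pixels are square), "cx", "cy" (the principal point, pixels), "D" ([k1, k2, p1, p2, k3] as OpenCV has them; the pictures are not rectified), "T" (4x4, takes a point from camera to world coordinates); the wrist camera has in their place "tool_from_camera" (4x4, takes a point from camera to tool coordinates, whose origin is the TCP and whose axes are the flange's). Camera axes: x right, y down, z forward; pixel columns grow to the right and rows downward; lengths in m; the calibration is good to about 2 mm. A picture is of the moment at which its call begins: read the wrist's pose just before it.
- workorder.job_done(): hands the job in, once; it reports no verdict.
The state is a dict: "clock": time; "qpos": joint angles; "joint_velocities": joint speeds; "joint_efforts": joint torques, N m; "tcp_pos": TCP position; "tcp_rot": TCP orientation; "ft_force": force on the tool from outside, world axes, zero at the start; "ft_torque": the same for the moment, N m; "finger_gap": opening from 0.0 (shut) to 1.0 (fully open).
Only numpy, scipy, OpenCV 4.12 (cv2) and the standard library are available. Lean on these libraries where they do the work, as an engineer would, in place of code of your own. Each camera call takes 0.05 s, during which the arm holds its last target.

## Working session

There is one attempt and no reset: what is moved stays moved. The work goes in short steps, Python scripts to look and compute and a tool call to move; the robot and the scene stay as the last step left them, time stands still between calls to the robot, and variables do not carry over. Pictures are saved under pics/ and viewed, and the job is handed in when it is done.

Besides the shell and the picture viewer there is one more tool, called after "Call:" as name(argument=value, ...) on one line, values as JSON. move_arm: Moves the arm, as the interface text tells. Its arguments: {"type":"object","properties":{"linear":{"type":"array","items":{"type":"array","items":{"type":"number"}}},"rotation":{"type":"array","items":{"type":"array","items":{"type":"number"}}},"grip":{"type":"array","items":{"type":"number"}}},"required":["linear","rotation","grip"]}

```bash
ls -la; mkdir -p pics; cat > h.py <<'E'
import numpy as np, cv2
from cell import manip, camera, workorder
def K(c):
    h=c["frame"].shape[0]; f=h/2/np.tan(np.radians(c["fov_y"])/2)
    return np.array([[f,0,c["cx"]],[0,f,c["cy"]],[0,0,1.]])
def T_of(c,st=None):
    if "T" in c: return np.array(c["T"])
    R=cv2.Rodrigues(np.array(st["tcp_rot"],float))[0]
    W=np.eye(4);W[:3,:3]=R;W[:3,3]=st["tcp_pos"]
    return W@np.array(c["tool_from_camera"])
def rays(c,px):
    p=cv2.undistortPoints(np.array(px,float).reshape(-1,1,2),K(c),np.array(c["D"],float)).reshape(-1,2)
    return np.c_[p,np.ones(len(p))]
def onplane(c,T,px,z):
    d=rays(c,px)@T[:3,:3].T; o=T[:3,3]
    s=(z-o[2])/d[:,2]
    return o+s[:,None]*d
def cloud(c,T):
    h,w=c["z_map"].shape
    uu,vv=np.meshgrid(np.arange(w),np.arange(h))
    r=rays(c,np.c_[uu.ravel(),vv.ravel()])
    P=(r*c["z_map"].ravel()[:,None])@T[:3,:3].T+T[:3,3]
    P[c["z_map"].ravel()==0]=np.nan
    return P.reshape(h,w,3)
def proj(c,T,P):
    P=np.atleast_2d(P); Q=(P-T[:3,3])@T[:3,:3]
    return cv2.projectPoints(Q.reshape(-1,1,3),np.zeros(3),np.zeros(3),K(c),np.array(c["D"],float))[0].reshape(-1,2)
E
python3 - <<'E'
from h import *
st=manip.read_state(); print({k:np.round(v,3) for k,v in st.items()})
import pickle
for n in ["scene","top","wrist"]:
    st=manip.read_state()
    c=camera(n); cv2.imwrite(f"pics/{n}0.png",c["frame"]); T=T_of(c,st)
    pickle.dump((c,T,st),open(f"{n}0.pkl","wb"))
    print(n,c["fov_y"],c["D"],np.round(T,3).tolist())
E
```

```text
total 12
drwxr-xr-x  3 agent agent 4096 Dec  5 23:16 .
drwxr-xr-x 23 root  root  4096 Dec  5 23:16 ..
drwxr-xr-x  2 agent agent 4096 Dec  5 23:16 pics
{'clock': np.float64(0.0), 'qpos': array([ 1.242,  0.239, -0.014,  1.319, -0.   ,  1.571]), 'joint_velocities': array([ 0.001, -0.001, -0.001, -0.001,  0.   , -0.001]), 'joint_efforts': array([-0.0000e+00, -5.3878e+01,  3.4644e+01,  1.9000e-02, -0.0000e+00,
        0.0000e+00]), 'tcp_pos': array([0.169, 0.497, 0.303]), 'tcp_rot': array([-5.140e-01, -3.099e+00,  2.000e-03]), 'ft_force': array([ 0.065,  0.8  , -0.152]), 'ft_torque': array([-0.058, -0.03 ,  0.028]), 'finger_gap': np.float64(0.998)}
scene 54.715526153909465 [-0.10557782  0.          0.          0.          0.        ] [[-0.603, 0.587, -0.54, 1.216], [0.798, 0.446, -0.406, 0.378], [0.003, -0.675, -0.738, 0.928], [0.0, 0.0, 0.0, 1.0]]
top 57.82264490098923 [0.01708108 0.         0.         0.         0.        ] [[-0.011, -0.991, 0.135, 0.429], [-1.0, 0.012, 0.003, -0.079], [-0.004, -0.135, -0.991, 1.173], [0.0, 0.0, 0.0, 1.0]]
wrist 71.03974283512396 [0.00687554 0.         0.         0.         0.        ] [[0.322, 0.913, 0.25, 0.106], [0.947, -0.31, -0.085, 0.518], [-0.0, 0.264, -0.964, 0.374], [0.0, 0.0, 0.0, 1.0]]
```

View pics/scene0.png

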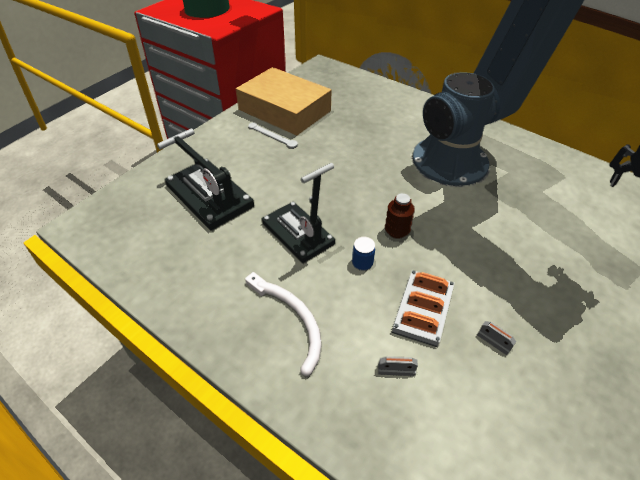

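View pics/top0.png

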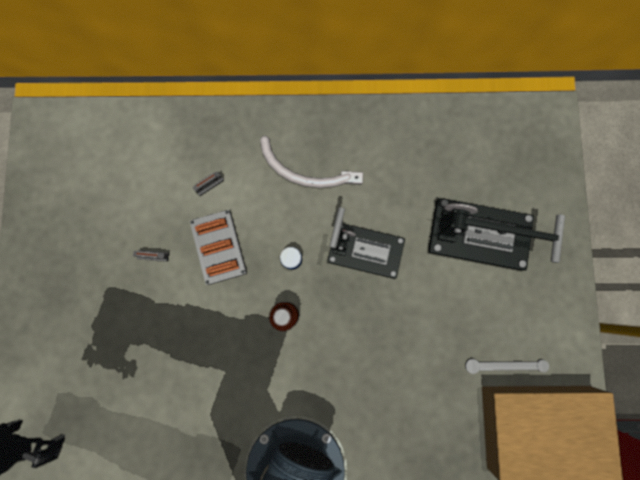

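View pics/wrist0.png

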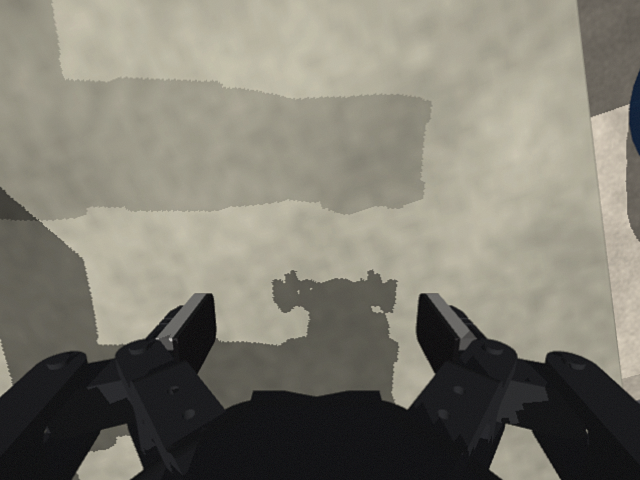

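The scene shows these candidates:
- **Copper shoes:** three in the stand, at about top (212,226), (217,246) and (223,268). The middle one is (217,246).
- **Grey look-alikes:** at (208,183) and (152,254). These are to be left alone.
- **Gauges:** the small one is at (366,250) with its lever up. The large one is at (485,235) with its lever low.

I'll measure both gauges before choosing.

```bash
python3 - <<'E'
from h import *
import pickle
c,T,st=pickle.load(open("top0.pkl","rb"),)
P=cloud(c,T)
f=c["frame"]
print("table z",np.nanmedian(P[330:350,350:450,2]))
for name,(u0,v0,u1,v1) in dict(small=(318,190,415,285),big=(422,185,572,280),stand=(180,200,255,290)).items():
    S=P[v0:v1,u0:u1]; z=S[...,2]
    for lo,hi in [(0.015,0.028),(0.028,0.05),(0.05,0.3)]:
        m=(z>lo)&(z<hi)
        Q=S[m][:,:2]
        if len(Q)<10: continue
        r=cv2.minAreaRect((Q*1000).astype(np.float32))
        print(name,lo,hi,m.sum(),np.round(r[0],1),np.round(r[1],1),round(r[2],1))
for n,(u0,v0,u1,v1) in dict(a=(310,180,420,290),b=(170,170,260,300),c=(420,180,580,280)).items():
    s=min(800/(u1-u0),600/(v1-v0)); cv2.imwrite(f"pics/top_{n}.png",cv2.resize(f[v0:v1,u0:u1],None,fx=s,fy=s,interpolation=cv2.INTER_CUBIC))
E
```

```text
table z 0.000698645072259918
small 0.015 0.028 1888 [ 553.1 -188.9] [189.7 112.6] 75.9
small 0.028 0.05 723 [ 550.9 -189.1] [171.5 103.3] 76.0
small 0.05 0.3 489 [ 569.9 -123.6] [52. 85.] 75.7
big 0.015 0.028 607 [ 593.1 -497.5] [258.6 152.5] 78.3
big 0.028 0.05 3468 [ 593.1 -496.7] [256.4 151.9] 78.3
big 0.05 0.3 2137 [ 580.4 -511.3] [285.  115.2] 82.6
stand 0.015 0.028 1905 [567.  207.3] [179.4 108.9] 15.6
stand 0.028 0.05 408 [566.  206.8] [175.3 107.1] 16.3
stand 0.05 0.3 402 [566.5 205.3] [131.2  74.4] 15.7
```

View pics/top_a.png

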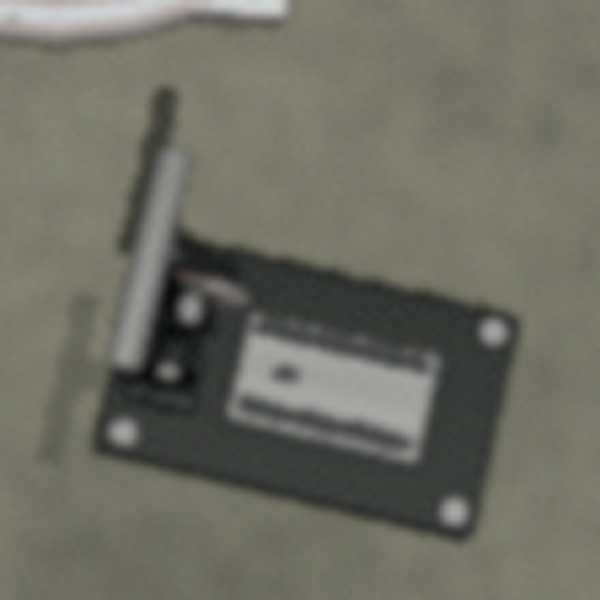

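View pics/top_b.png

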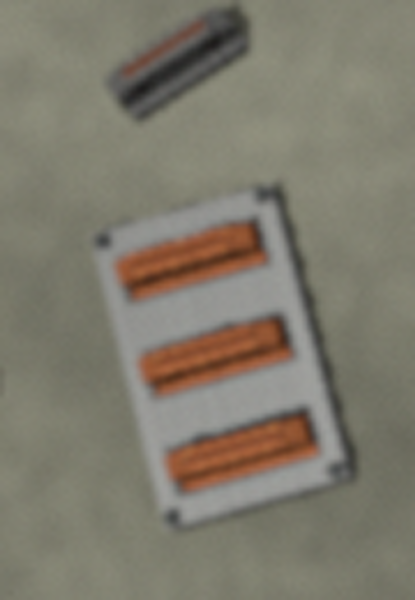

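```bash
cat >> h.py <<'E'
from scipy.spatial.transform import Rotation as Rn
def pose(st): return np.array(st["tcp_pos"]),Rn.from_rotvec(st["tcp_rot"])
def down(yaw_y):
    "tool z down, tool y pointing at world azimuth yaw_y (deg)"
    a=np.radians(yaw_y); y=np.array([np.cos(a),np.sin(a),0]); z=np.array([0,0,-1.]); x=np.cross(y,z)
    return Rn.from_matrix(np.c_[x,y,z])
def go(p,R,st=None):
    st=st or manip.read_state(); p0,R0=pose(st)
    return np.round(R0.inv().apply(np.array(p)-p0),4), np.round(np.degrees((R0.inv()*R).as_rotvec()),1)
E
python3 - <<'E'
from h import *
import pickle
st=manip.read_state(); p,R=pose(st); print(np.round(R.as_matrix(),3)); 
c,T,_=pickle.load(open("wrist0.pkl","rb")); print(np.round(c["tool_from_camera"],3))
gy=np.array([np.cos(np.radians(75.9)),np.sin(np.radians(75.9)),0]); gx=np.array([gy[1],-gy[0],0]); seat=np.array([.5502,-.2005,0.03])
for n in ["top","scene"]:
    c,T,_=pickle.load(open(n+"0.pkl","rb")); P=cloud(c,T).reshape(-1,3)
    d=P-seat; L=np.c_[d@gx,d@gy,P[:,2]]
    m=(abs(L[:,0])<.07)&(L[:,1]>-.12)&(L[:,1]<.25)&(P[:,2]>.115)
    q=L[m]*1000; print(n,len(q)); 
    for z0 in range(110,300,15):
        s=q[(q[:,2]>=z0)&(q[:,2]<z0+15)]
        if len(s): print(z0,len(s),np.round(np.median(s,0)),np.round(s.min(0)),np.round(s.max(0)))
E
```

```text
[[-0.946  0.323 -0.   ]
 [ 0.323  0.946 -0.001]
 [-0.    -0.001 -1.   ]]
[[ 0.001 -0.964 -0.264  0.067]
 [ 1.     0.001  0.001 -0.001]
 [-0.001 -0.264  0.964 -0.071]
 [ 0.     0.     0.     1.   ]]
top 365
110 20 [ 20.  77. 120.] [ -6.  60. 116.] [ 24.  86. 124.]
125 6 [ -5.  82. 131.] [ -6.  77. 126.] [ -4.  89. 138.]
140 4 [ -5.  81. 144.] [ -6.  78. 142.] [ -2.  90. 148.]
155 1 [ -5.  90. 162.] [ -5.  90. 162.] [ -5.  90. 162.]
170 31 [ -3.  79. 181.] [ -9.  73. 175.] [  8.  91. 185.]
185 10 [ -5.  84. 188.] [ -7.  82. 185.] [  5.  91. 198.]
200 7 [ -5.  87. 209.] [ -6.  84. 200.] [  3.  92. 215.]
215 5 [ -1.  87. 227.] [ -5.  86. 218.] [  2.  90. 230.]
230 5 [ -3.  88. 238.] [ -5.  88. 232.] [  5.  91. 244.]
245 3 [ -2.  90. 252.] [ -5.  89. 251.] [ -1.  91. 255.]
260 137 [ -2.  97. 273.] [-42.  90. 260.] [ 43. 105. 275.]
275 136 [  1.  99. 276.] [-42.  93. 275.] [ 43. 105. 282.]
scene 566
110 45 [ 23.  84. 119.] [ -1.  65. 116.] [ 27.  99. 125.]
125 28 [  8.  87. 133.] [ -0.  74. 125.] [ 11.  91. 140.]
140 25 [  9.  90. 148.] [ -2.  80. 140.] [ 11.  94. 154.]
155 27 [  8.  91. 162.] [ -1.  79. 155.] [ 12.  94. 170.]
170 48 [  9.  87. 178.] [  0.  72. 170.] [ 15.  95. 185.]
185 32 [  8.  95. 192.] [ -1.  83. 185.] [ 11.  98. 199.]
200 33 [  8.  95. 207.] [ -2.  84. 200.] [ 11.  99. 215.]
215 32 [  8.  97. 222.] [ -2.  84. 216.] [ 11. 100. 228.]
230 32 [  9.  99. 237.] [ -0.  89. 230.] [ 11. 102. 244.]
245 33 [  8. 101. 251.] [ -2.  89. 245.] [ 10. 104. 260.]
260 166 [  7. 102. 272.] [-38.  91. 261.] [ 48. 105. 275.]
275 65 [  8.  99. 276.] [-35.  94. 275.] [ 48. 104. 278.]
```

Only the small gauge matches: its base measures 190 × 112 mm, against 258 × 152 mm for the other. The stand is 179 × 109 mm, as given. The crops show the column and the lever, which leans back about 0.1 rad, at the small gauge's +y end, and three copper shoes in the stand. Next I'll look at the stand up close.

```bash
python3 - <<'E'
from h import *
print(go([.567,.207,.26],down(195.6)))
E
```

```text
(array([-0.4698, -0.1457,  0.0436]), array([-0.000e+00, -1.000e-01, -1.244e+02]))
```

Call:
move_arm(linear=[[-0.04, -0.012, 0.003], [-0.078, -0.024, 0.006], [-0.117, -0.036, 0.01], [-0.156, -0.048, 0.014], [-0.195, -0.06, 0.018], [-0.234, -0.073, 0.02], [-0.273, -0.085, 0.025], [-0.29, -0.09, 0.027]], rotation=[[0, 0, -7], [0, 0, -14], [0, 0, -21], [0, 0, -28], [0, 0, -35], [0, 0, -42], [0, 0, -49], [0, 0, -56]], grip=[-1, -1, -1, -1, -1, -1, -1, -1])

```text
clock: 0.82
tcp_pos: [0.4106, 0.3209, 0.2775]
tcp_rot: [-0.88, 3.016, 0.0]
ft_force: [0.5, 1.6, 0.2]
finger_gap: 1.007
```

```bash
python3 - <<'E'
from h import *
st=manip.read_state(); print(st["clock"],np.round(st["qpos"],2))
print(go([.567,.207,.26],down(195.6)))
E
```

```text
0.8167 [ 0.66  0.24 -0.08  1.25 -0.    0.1 ]
(array([-0.0707, -0.1801,  0.0175]), array([ -0. ,   0. , -73.1]))
```

Call:
move_arm(linear=[[-0.012, -0.03, 0.003], [-0.024, -0.06, 0.006], [-0.036, -0.09, 0.009], [-0.048, -0.12, 0.012], [-0.06, -0.15, 0.015], [-0.07, -0.179, 0.017], [-0.07, -0.179, 0.017], [-0.07, -0.179, 0.017]], rotation=[[0, 0, -7], [0, 0, -14], [0, 0, -21], [0, 0, -28], [0, 0, -35], [0, 0, -42], [0, 0, -49], [0, 0, -56]], grip=[-1, -1, -1, -1, -1, -1, -1, -1])

```text
clock: 1.48
tcp_pos: [0.5652, 0.2065, 0.2596]
tcp_rot: [2.189, -2.251, -0.001]
ft_force: [-1.0, 0.9, 0.0]
finger_gap: 0.999
```

Call:
move_arm(linear=[[0, 0, 0], [0, 0, 0], [0, 0, 0], [0, 0, 0]], rotation=[[0, 0, -7], [0, 0, -14], [0, 0, -15], [0, 0, -15]], grip=[-1, -1, -1, -1])

```text
clock: 1.82
tcp_pos: [0.564, 0.2081, 0.2604]
tcp_rot: [2.46, -1.954, -0.0]
ft_force: [-0.1, -0.1, -0.1]
finger_gap: 1.0
```

```bash
python3 - <<'E'
from h import *
import pickle
st=manip.read_state(); print(st["clock"],np.round(st["qpos"],2),st["ft_force"])
c=camera("wrist"); T=T_of(c,st); pickle.dump((c,T,st),open("wrist1.pkl","wb")); cv2.imwrite("pics/w1.png",c["frame"])
print(go([.567,.207,.26],down(195.6)))
E
```

```text
1.8167 [ 0.35  0.39  0.09  1.27 -0.   -1.45] [-0.10302956 -0.13060957 -0.13510131]
(array([ 0.0018, -0.0027,  0.0004]), array([ 0. , -0. , -2.6]))
```

View pics/w1.png

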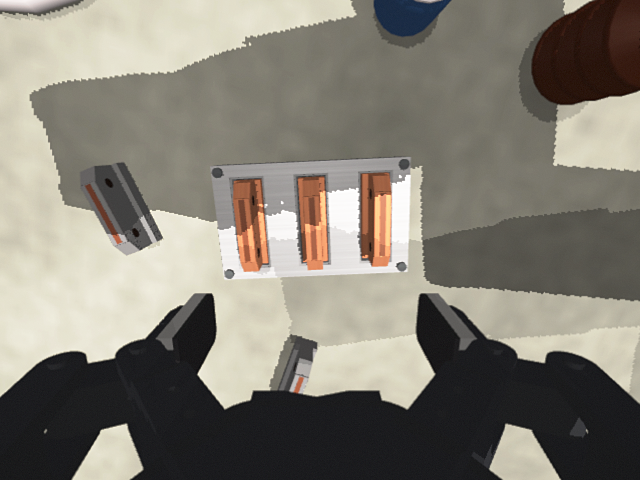

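The close view shows the stand at about (212–410, 160–278) with three copper shoes in it. The middle one is at (313,222), and the grey look-alikes are outside at (120,205) and (297,365). I choose the shoe at (313,222) and measure it.

```bash
python3 - <<'E'
from h import *
import pickle
c,T,st=pickle.load(open("wrist1.pkl","rb"))
P=cloud(c,T); S=P[140:300,195:430].reshape(-1,3); hsv=cv2.cvtColor(c["frame"],cv2.COLOR_BGR2HSV)[140:300,195:430].reshape(-1,3)
m=(S[:,2]>.019)&(S[:,2]<.029); print("plate z",np.median(S[m,2]))
# corners of plate
r=cv2.minAreaRect((S[m,:2]*1000).astype(np.float32)); print(r)
cop=(hsv[:,0]<15)&(hsv[:,1]>130)
ax=np.radians(r[2] if r[1][0]>r[1][1] else r[2]-90); ex=np.array([np.cos(ax),np.sin(ax)]); ey=np.array([-ex[1],ex[0]]); cen=np.array(r[0])/1000
L=np.c_[(S[:,:2]-cen)@ex,(S[:,:2]-cen)@ey]*1000
for k in (-58,0,58):
    s=(abs(L[:,0]-k)<14)&(S[:,2]>.045)
    s2=(abs(L[:,0]-k)<14)&(S[:,2]>.012)&cop&(abs(L[:,1])<50)
    q=S[s]; zt=np.percentile(q[:,2],90); t=q[q[:,2]>zt-.002]; rr=cv2.minAreaRect((t[:,:2]*1000).astype(np.float32))
    print(k,s.sum(),"ztop",round(zt*1000,1),np.round(np.percentile(q[:,2],[50,75,98])*1000,1),np.round(rr[0],1),np.round(rr[1],1),round(rr[2],1),"local",np.round(L[s].min(0)),np.round(L[s].max(0)), "all", np.round(L[s2].min(0)),np.round(L[s2].max(0)))
E
```

```text
plate z 0.02481108493398665
((567.0758666992188, 206.01190185546875), (178.34397888183594, 108.57820892333984), 15.838356018066406)
-58 1756 ztop 57.9 [ 56.5  57.3 207.5] [513.8 190.4] [20.1 56.8] 15.0 local [-66. -41.] [-45.  40.] all [-71. -41.] [-46.  39.]
0 1464 ztop 55.7 [54.6 55.3 56.3] [566.6 206.5] [13.9 58.4] 16.1 local [ -7. -39.] [ 7. 40.] all [-12. -40.] [12. 40.]
58 1480 ztop 53.8 [52.6 53.3 54.5] [619.7 220.3] [20.5 58.3] 16.3 local [ 44. -39.] [65. 38.] all [ 46. -40.] [70. 40.]
```

```bash
python3 - <<'E'
from h import *
import pickle
c,T,st=pickle.load(open("wrist1.pkl","rb"))
P=cloud(c,np.array(c["tool_from_camera"])).reshape(-1,3)
m=(P[:,2]<.12)&(abs(P[:,0])<.03)&(abs(P[:,1])<.07)
q=P[m]*1000; print(m.sum(),q[:,2].max(), np.percentile(q[:,2],99))
t=q[q[:,2]>50]; print(t.min(0),t.max(0)); t=q[q[:,2]>q[:,2].max()-4]; print(t.min(0),t.max(0))
print(go([.5668,.206,.18],down(195.8)))
E
```

```text
68606 59.01463504589649 51.08157109299285
[-11.12854257 -54.32314892  50.00344891] [11.89355834 55.98275014 59.01463505]
[-11.12854257 -49.03663736  55.03429124] [11.01461633 48.55487389 59.01463505]
(array([ 0.0027, -0.0024,  0.0804]), array([ 0. , -0. , -2.8]))
```

Call:
move_arm(linear=[[0.0027, -0.0024, 0.02], [0.0027, -0.0024, 0.05], [0.0027, -0.0024, 0.08], [0.0027, -0.0024, 0.1], [0.0027, -0.0024, 0.12], [0.0027, -0.0024, 0.135], [0.0027, -0.0024, 0.135], [0.0027, -0.0024, 0.135]], rotation=[[0, 0, -2.8], [0, 0, -2.8], [0, 0, -2.8], [0, 0, -2.8], [0, 0, -2.8], [0, 0, -2.8], [0, 0, -2.8], [0, 0, -2.8]], grip=[-0.27, -0.27, -0.27, -0.27, -0.27, -0.27, -0.27, -0.27])

```text
clock: 2.53
tcp_pos: [0.5665, 0.2059, 0.1252]
tcp_rot: [2.506, -1.892, -0.001]
ft_force: [-0.6, 0.6, 0.3]
finger_gap: 0.632
```

```bash
python3 - <<'E'
from h import *
import pickle
st=manip.read_state(); print(st["clock"],st["tcp_pos"],st["finger_gap"])
c=camera("wrist"); T=T_of(c,st); cv2.imwrite("pics/w2.png",c["frame"])
P=cloud(c,T);F=P.reshape(-1,3)
Q=cloud(c,np.array(c["tool_from_camera"])).reshape(-1,3)
hsv=cv2.cvtColor(c["frame"],cv2.COLOR_BGR2HSV).reshape(-1,3)
cop=(hsv[:,0]<15)&(hsv[:,1]>130)&(abs(Q[:,1])<.03)&(F[:,2]>.05)&(F[:,2]<.062)
s=F[cop]; r=cv2.minAreaRect((s[:,:2]*1000).astype(np.float32)); print(r, Q[cop].min(0),Q[cop].max(0))
print(go([.5668,.206,.101],down(195.8)))
E
```

```text
2.5333 [0.56653071 0.2059415  0.12521463] 0.6320218719426515
((566.7067260742188, 205.4501953125), (14.040172576904297, 68.3416519165039), 15.917269706726074) [-0.03366698 -0.00718333  0.06824424] [0.03467954 0.00686957 0.07520523]
(array([0.0001, 0.0004, 0.0252]), array([-0. , -0. ,  0.1]))
```

View pics/w2.png

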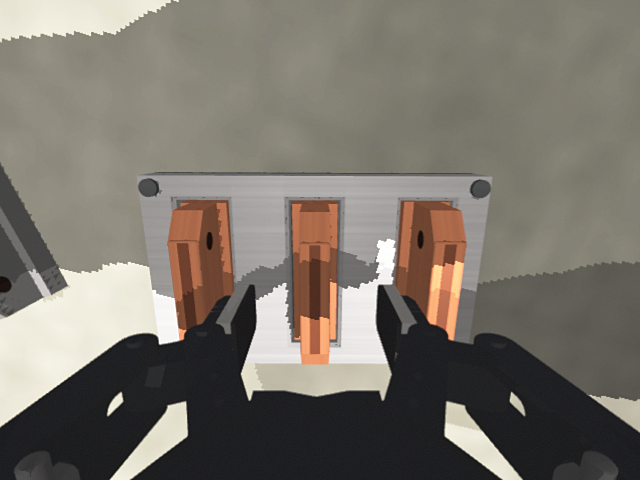

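The middle blade sits centred between the pads at (315,300), and both fingers are clear of the neighbouring shoes. Next: lower and close.

Call:
move_arm(linear=[[0, 0.0004, 0.008], [0, 0.0004, 0.016], [0, 0.0004, 0.022], [0, 0.0004, 0.0245], [0, 0.0004, 0.0245], [0, 0.0004, 0.0245], [0, 0.0004, 0.0245], [0, 0.0004, 0.0245]], rotation=[[0, 0, 0], [0, 0, 0], [0, 0, 0], [0, 0, 0], [0, 0, 0], [0, 0, 0], [0, 0, 0], [0, 0, 0]], grip=[-0.27, -0.27, -0.27, -0.27, 1, 1, 1, 1])

```text
clock: 3.25
tcp_pos: [0.567, 0.206, 0.1016]
tcp_rot: [-2.509, 1.89, -0.001]
ft_force: [1.4, 1.1, -1.0]
finger_gap: 0.148
```

Call:
move_arm(linear=[[0, 0, 0], [0, 0, 0], [0, 0, 0], [0, 0, 0]], rotation=[[0, 0, 0], [0, 0, 0], [0, 0, 0], [0, 0, 0]], grip=[1, 1, 1, 1])

```text
clock: 3.58
tcp_pos: [0.567, 0.206, 0.1016]
tcp_rot: [-2.508, 1.89, -0.001]
ft_force: [0.8, 0.0, 2.5]
finger_gap: 0.149
```

Call:
move_arm(linear=[[0, 0, -0.005], [0, 0, -0.015], [0, 0, -0.03], [0, 0, -0.05], [0, 0, -0.075], [0, 0, -0.1], [0, 0, -0.125], [0, 0, -0.14]], rotation=[[0, 0, 0], [0, 0, 0], [0, 0, 0], [0, 0, 0], [0, 0, 0], [0, 0, 0], [0, 0, 0], [0, 0, 0]], grip=[1, 1, 1, 1, 1, 1, 1, 1])

```text
clock: 4.25
tcp_pos: [0.5664, 0.2059, 0.2441]
tcp_rot: [-2.508, 1.89, -0.001]
ft_force: [0.6, 0.6, -5.3]
finger_gap: 0.152
```

```bash
python3 - <<'E'
from h import *
import pickle
st=manip.read_state(); print(st["clock"],st["tcp_pos"],st["finger_gap"],st["ft_force"])
c=camera("wrist"); T=T_of(c,st); cv2.imwrite("pics/w3.png",c["frame"]); pickle.dump((c,T,st),open("wrist3.pkl","wb"))
# view pose for gauge: seat 55 cm; stay 10 cm on the -y side
gy=np.array([np.cos(np.radians(75.9)),np.sin(np.radians(75.9)),0])
seat=np.array([.5502,-.2005,0])
print(go(seat-0.04*gy+[0,0,.26],down(165.9)))
E
```

```text
4.25 [0.56635634 0.20585987 0.24411941] 0.15218428315242835 [ 0.57937897  0.62639185 -5.28056014]
(array([ 0.4208,  0.1485, -0.0144]), array([-0.2,  0.1, 30.1]))
```

View pics/w3.png

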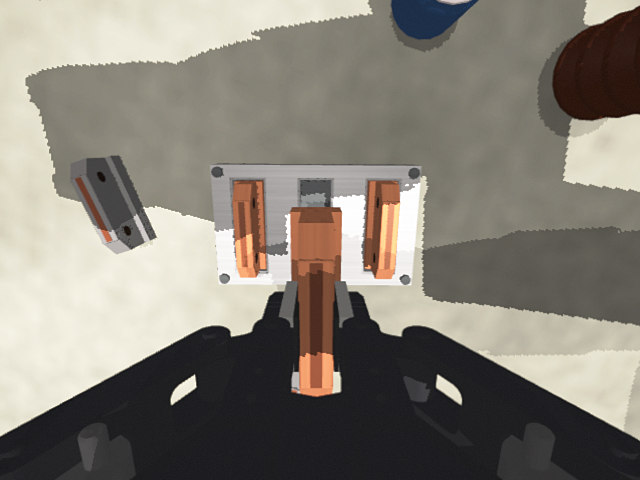

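The shoe is held straight and square at (315,330), and its slot is empty. Next I go round the raised lever on the robot's side.

```bash
python3 - <<'E'
from h import *
st=manip.read_state()
for p,y in [([.43,.02,.29],181),([.43,-.19,.27],166),([.492,-.186,.26],165.9)]:
    print(go(p,down(y),st))
E
```

```text
(array([ 0.1411,  0.183 , -0.0445]), array([-0.3,  0. , 15. ]))
(array([ 0.3429,  0.241 , -0.0248]), array([-0.2,  0.1, 30. ]))
(array([ 0.3562,  0.1804, -0.0146]), array([-0.2,  0.1, 30.1]))
```

Call:
move_arm(linear=[[0.02, 0.026, -0.012], [0.04, 0.052, -0.025], [0.06, 0.078, -0.035], [0.08, 0.104, -0.044], [0.1, 0.13, -0.044], [0.12, 0.155, -0.044], [0.141, 0.183, -0.044], [0.172, 0.195, -0.04]], rotation=[[0, 0, 2], [0, 0, 4], [0, 0, 6], [0, 0, 8], [0, 0, 10], [0, 0, 12], [0, 0, 15], [0, 0, 18]], grip=[1, 1, 1, 1, 1, 1, 1, 1])

```text
clock: 4.97
tcp_pos: [0.4225, -0.0135, 0.2812]
tcp_rot: [2.18, -2.26, -0.004]
ft_force: [0.8, 0.7, -5.1]
finger_gap: 0.15
```

```bash
python3 - <<'E'
from h import *
st=manip.read_state(); print(st["tcp_pos"])
for p,y in [([.43,-.17,.27],166),([.492,-.186,.26],165.9)]:
    print(go(p,down(y),st))
E
```

```text
[ 0.42254639 -0.0135423   0.28116596]
(array([ 0.1561, -0.0131,  0.0111]), array([ 0.2,  0. , 11.9]))
(array([ 0.1699, -0.0757,  0.0209]), array([ 0.2,  0. , 12. ]))
```

Call:
move_arm(linear=[[0.03, -0.003, 0.003], [0.06, -0.006, 0.006], [0.095, -0.009, 0.009], [0.13, -0.013, 0.011], [0.156, -0.025, 0.014], [0.168, -0.05, 0.018], [0.17, -0.0757, 0.021], [0.17, -0.0757, 0.021]], rotation=[[0, 0, 2], [0, 0, 4], [0, 0, 6], [0, 0, 8], [0, 0, 10], [0, 0, 12], [0, 0, 12], [0, 0, 12]], grip=[1, 1, 1, 1, 1, 1, 1, 1])

```text
clock: 5.63
tcp_pos: [0.4992, -0.1871, 0.2586]
tcp_rot: [-1.932, 2.477, 0.0]
ft_force: [0.4, -1.0, -5.0]
finger_gap: 0.148
```

```bash
python3 - <<'E'
from h import *
import pickle
st=manip.read_state(); print(st["clock"],st["tcp_pos"],st["joint_velocities"].round(3))
c=camera("wrist"); T=T_of(c,st); cv2.imwrite("pics/w4.png",c["frame"]); pickle.dump((c,T,st),open("wrist4.pkl","wb"))
E
```

```text
5.6333 [ 0.49922513 -0.18710503  0.25856648] [ 0.011 -0.051 -0.073  0.038 -0.007 -0.02 ]
```

View pics/w4.png

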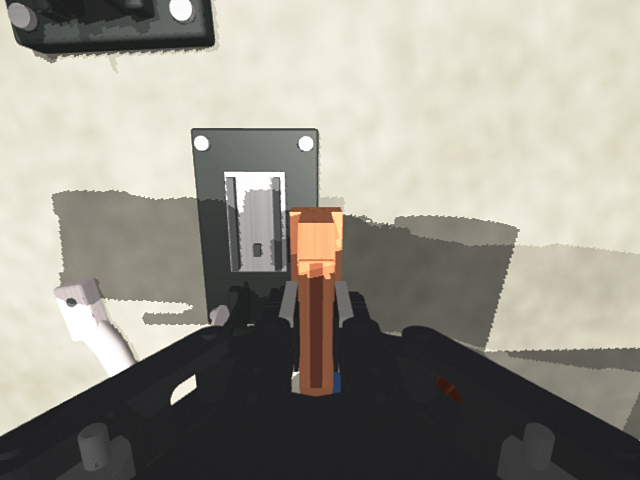

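The picture shows the anvil at about (225–287, 172–272), its two cheeks, and the key at (257,250), with the held shoe beside it. I'll measure these.

```bash
python3 - <<'E'
from h import *
import pickle
c,T,st=pickle.load(open("wrist4.pkl","rb"))
P=cloud(c,T)[120:300,180:325].reshape(-1,3)
a=np.radians(75.9); gy=np.array([np.cos(a),np.sin(a),0]); gx=np.array([gy[1],-gy[0],0]); seat=np.array([.5502,-.2005,0])
d=P-seat; L=np.c_[d@gx,d@gy,P[:,2]]*1000
ok=~np.isnan(L[:,0]); L=L[ok]
b=L[(L[:,2]>15)&(L[:,2]<26)]; print("base z",np.median(b[:,2]), b.min(0),b.max(0))
ch=L[(L[:,2]>37.5)&(L[:,2]<44)&(abs(L[:,0])<35)&(abs(L[:,1])<60)]
for s in (-1,1):
    q=ch[(s*ch[:,0]>12)]; print("cheek",s,len(q),np.round(np.percentile(q,[2,50,98],axis=0),1).tolist())
    if len(q)>20: print(" fit x=a*y+b",np.polyfit(q[:,1],q[:,0],1))
an=L[(L[:,2]>27)&(L[:,2]<34)&(abs(L[:,0])<16)]; print("anvil",np.round(np.percentile(an,[1,50,99],axis=0),1).tolist())
k=L[(L[:,2]>34.7)&(L[:,2]<38.5)&(abs(L[:,0])<11)&(L[:,1]>5)&(L[:,1]<45)]; print("key",len(k),np.round(np.percentile(k,[1,50,99],axis=0),1).tolist())
# bolts/base edges via ray of base corners
top=onplane(c,T,[[192,129],[318,129]],.022); print("corners",[(np.round(((p-seat)@gx)*1000,1),np.round(((p-seat)@gy)*1000,1)) for p in top])
e=b[(b[:,1]<-60)]; print("x edges",np.percentile(e[:,0],[0.5,99.5]))
# held shoe pose in tool frame
Q=cloud(c,np.array(c["tool_from_camera"])).reshape(-1,3)*1000
hsv=cv2.cvtColor(c["frame"],cv2.COLOR_BGR2HSV).reshape(-1,3)
m=(hsv[:,0]<15)&(hsv[:,1]>110)&(abs(Q[:,1])<16)&(Q[:,2]<110)
q=Q[m]; print("shoe tool",np.round(np.percentile(q,[0.5,50,99.5],axis=0),1).tolist())
t=q[(q[:,2]<55)]; 
E
```

```text
base z 22.865323045931806 [-54.25419272 -84.32983988  18.64333978] [57.23089558 77.36897972 25.96945482]
cheek -1 671 [[-21.4, -42.1, 38.5], [-18.5, -4.2, 40.9], [-15.5, 37.9, 42.2]]
 fit x=a*y+b [ 1.83655160e-03 -1.84751969e+01]
cheek 1 726 [[17.5, -42.4, 38.0], [20.2, -4.1, 40.8], [23.5, 38.1, 42.3]]
 fit x=a*y+b [1.16013165e-03 2.02761797e+01]
anvil [[-13.9, -47.2, 29.2], [0.9, -5.4, 30.9], [15.7, 63.6, 32.7]]
key 96 [[-2.3, 16.4, 34.8], [0.8, 21.7, 36.8], [4.1, 27.8, 38.2]]
corners [(np.float64(54.3), np.float64(-83.1)), (np.float64(-54.9), np.float64(-83.4))]
x edges [-54.10348329  55.45350834]
shoe tool [[-35.7, -11.5, 44.3], [11.3, 0.1, 46.9], [40.1, 11.9, 92.3]]
```

```bash
python3 - <<'E'
from h import *
print(go([.5506,-.2022,.20],down(165.85)))
E
```

```text
(array([ 0.0026, -0.0558,  0.0585]), array([0.1, 0. , 0.1]))
```

Call:
move_arm(linear=[[0, 0, 0], [0, 0, 0]], rotation=[[0, 0, 0], [0, 0, 0]], grip=[1, 1])

```text
clock: 5.85
tcp_pos: [0.4953, -0.1852, 0.2597]
tcp_rot: [1.934, -2.474, -0.003]
ft_force: [-0.7, -0.5, -4.5]
finger_gap: 0.148
```

```bash
python3 - <<'E'
from h import *
print(go([.5506,-.2022,.15],down(165.85)))
E
```

```text
(array([ 0.0032, -0.058 ,  0.1096]), array([0.1, 0. , 0.2]))
```

Call:
move_arm(linear=[[0.001, -0.02, 0.02], [0.002, -0.04, 0.04], [0.003, -0.054, 0.06], [0.0032, -0.058, 0.075], [0.0032, -0.058, 0.085], [0.0032, -0.058, 0.09], [0.0032, -0.058, 0.09], [0.0032, -0.058, 0.09]], rotation=[[0, 0, 0.2], [0, 0, 0.2], [0, 0, 0.2], [0, 0, 0.2], [0, 0, 0.2], [0, 0, 0.2], [0, 0, 0.2], [0, 0, 0.2]], grip=[1, 1, 1, 1, 1, 1, 1, 1])

```text
clock: 6.52
tcp_pos: [0.5514, -0.2026, 0.1709]
tcp_rot: [1.93, -2.479, 0.0]
ft_force: [0.2, -0.2, -5.6]
finger_gap: 0.151
```

Call:
move_arm(linear=[[0, 0, 0], [0, 0, 0], [0, 0, 0]], rotation=[[0, 0, 0], [0, 0, 0], [0, 0, 0]], grip=[1, 1, 1])

```text
clock: 6.77
tcp_pos: [0.552, -0.2029, 0.1711]
tcp_rot: [-1.93, 2.478, -0.002]
ft_force: [-0.0, 0.1, -5.1]
finger_gap: 0.148
```

```bash
python3 - <<'E'
from h import *
import pickle
st=manip.read_state()
c=camera("wrist"); T=T_of(c,st); cv2.imwrite("pics/w5.png",c["frame"]); pickle.dump((c,T,st),open("wrist5.pkl","wb"))
print(st["tcp_pos"],go([.5506,-.2022,.137],down(165.85)))
Q=cloud(c,np.array(c["tool_from_camera"])).reshape(-1,3)*1000
P=cloud(c,T).reshape(-1,3)
m=(abs(P[:,2]-.041)<.0025)&(abs(Q[:,1])<40)&(Q[:,0]>-10)&(Q[:,0]<80); q=Q[m]
for s in (-1,1):
    g=q[s*q[:,1]>10]; print(s,len(g),np.round(np.percentile(g,[2,50,98],axis=0),1).tolist())
E
```

```text
[ 0.55201035 -0.20294081  0.17112957] (array([-0.0004,  0.0016,  0.0339]), array([-0.1, -0. , -0. ]))
-1 742 [[-8.8, -21.0, 128.9], [18.4, -18.3, 130.3], [41.4, -15.2, 131.6]]
1 822 [[-8.9, 17.9, 128.9], [17.5, 20.8, 130.2], [41.4, 23.8, 132.0]]
```

View pics/w5.png

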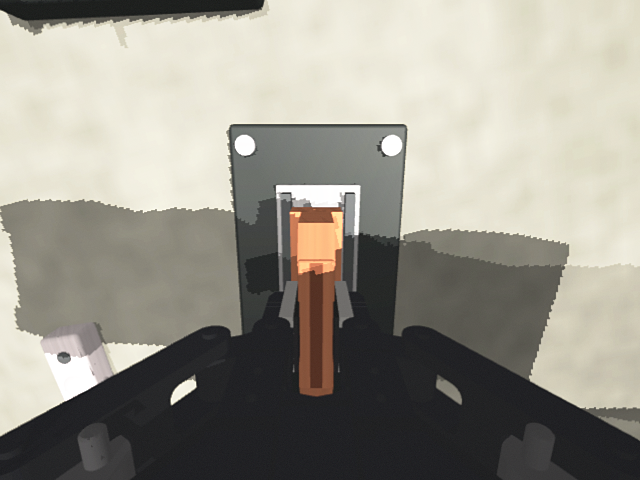

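The shoe is between the cheeks, with the cheek gap's centre 1.4 mm toward tool +y. I'll correct for that and descend to just above the key.

Call:
move_arm(linear=[[0.001, 0.0015, 0.007], [0.001, 0.0015, 0.014], [0.001, 0.0015, 0.021], [0.001, 0.0015, 0.028], [0.001, 0.0015, 0.032], [0.001, 0.0015, 0.034], [0.001, 0.0015, 0.034], [0.001, 0.0015, 0.034]], rotation=[[0, 0, 0], [0, 0, 0], [0, 0, 0], [0, 0, 0], [0, 0, 0], [0, 0, 0], [0, 0, 0], [0, 0, 0]], grip=[1, 1, 1, 1, 1, 1, 1, 1])

```text
clock: 7.48
tcp_pos: [0.5502, -0.2035, 0.1361]
tcp_rot: [1.93, -2.479, -0.0]
ft_force: [0.2, 0.1, -4.6]
finger_gap: 0.146
```

Call:
move_arm(linear=[[0, 0, 0.001], [0, 0, 0.002], [0, 0, 0.003], [0, 0, 0.003]], rotation=[[0, 0, 0], [0, 0, 0], [0, 0, 0], [0, 0, 0]], grip=[1, 1, 1, 1])

```text
clock: 7.82
tcp_pos: [0.5501, -0.2034, 0.1331]
tcp_rot: [1.93, -2.479, 0.0]
ft_force: [0.3, -0.6, -4.8]
finger_gap: 0.149
```

Call:
move_arm(linear=[[0, 0, 0.0007], [0, 0, 0.0015], [0, 0, 0.0015]], rotation=[[0, 0, 0], [0, 0, 0], [0, 0, 0]], grip=[1, 1, 1])

```text
clock: 8.07
tcp_pos: [0.5502, -0.2035, 0.1316]
tcp_rot: [1.93, -2.479, 0.0]
ft_force: [0.5, -0.1, -5.5]
finger_gap: 0.152
```

Call:
move_arm(linear=[[0, 0, 0.0005], [0, 0, 0.001], [0, 0, 0.001]], rotation=[[0, 0, 0], [0, 0, 0], [0, 0, 0]], grip=[1, 1, 1])

```text
clock: 8.32
tcp_pos: [0.5502, -0.2036, 0.1314]
tcp_rot: [-1.93, 2.479, -0.001]
ft_force: [-1.2, 0.6, 3.5]
finger_gap: 0.154
```

Call:
move_arm(linear=[[0, 0, 0.0005], [0, 0, 0.001], [0, 0, 0.001]], rotation=[[0, 0, 0], [0, 0, 0], [0, 0, 0]], grip=[1, 1, 1])

```text
clock: 8.57
tcp_pos: [0.5502, -0.2036, 0.1312]
tcp_rot: [-1.93, 2.478, -0.002]
ft_force: [-5.0, 0.6, 11.8]
finger_gap: 0.148
```

Contact came at TCP z 0.1313, just where the plain end would sit on the key (expected 0.1316), so this is the wrong end. I'll lift, set the shoe on free ledge beside the gauge, regrasp with the hand turned 180° and then turn the shoe. That keeps the camera away from the lever.

```bash
python3 - <<'E'
from h import *
import pickle
st=manip.read_state()
c,T,_=pickle.load(open("top0.pkl","rb"))
P=cloud(c,T); z=P[...,2]
m=(abs(P[...,0]-.40)<.09)&(abs(P[...,1]+.20)<.12); print("max z in spot",np.nanmax(z[m]),np.nanmin(z[m]))
for p in ([.5502,-.2035,.19],[.41,-.21,.19],[.41,-.21,.1]): print(go(p,down(165.9),st))
E
```

```text
max z in spot 0.03180066990116437 -0.007007029146295141
(array([-0.0001, -0.    , -0.0588]), array([-0.1, -0. , -0.1]))
(array([ 0.0406,  0.1343, -0.0589]), array([-0.1, -0. , -0.1]))
(array([0.0405, 0.1344, 0.0311]), array([-0.1, -0. , -0.1]))
```

Call:
move_arm(linear=[[0, 0, -0.005], [0, 0, -0.015], [0, 0, -0.03], [0, 0, -0.045], [0, 0, -0.06], [0.01, 0.035, -0.06], [0.02, 0.07, -0.06], [0.03, 0.105, -0.06]], rotation=[[0, 0, 0], [0, 0, 0], [0, 0, 0], [0, 0, 0], [0, 0, 0], [0, 0, 0], [0, 0, 0], [0, 0, 0]], grip=[1, 1, 1, 1, 1, 1, 1, 1])

```text
clock: 9.23
tcp_pos: [0.4401, -0.2066, 0.19]
tcp_rot: [-1.931, 2.478, -0.001]
ft_force: [-0.8, 0.1, -4.6]
finger_gap: 0.156
```

Call:
move_arm(linear=[[0.01, 0.034, 0], [0.01, 0.034, 0.02], [0.01, 0.034, 0.045], [0.01, 0.034, 0.065], [0.01, 0.034, 0.08], [0.01, 0.034, 0.087], [0.01, 0.034, 0.087], [0.01, 0.034, 0.087]], rotation=[[0, 0, 0], [0, 0, 0], [0, 0, 0], [0, 0, 0], [0, 0, 0], [0, 0, 0], [0, 0, 0], [0, 0, 0]], grip=[1, 1, 1, 1, 1, 1, 1, 1])

```text
clock: 9.9
tcp_pos: [0.4059, -0.2082, 0.1031]
tcp_rot: [1.93, -2.479, -0.0]
ft_force: [0.5, 0.0, -5.8]
finger_gap: 0.148
```

Call:
move_arm(linear=[[0, 0, 0.002], [0, 0, 0.004], [0, 0, 0.0055], [0, 0, 0.0065], [0, 0, 0.0065]], rotation=[[0, 0, 0], [0, 0, 0], [0, 0, 0], [0, 0, 0], [0, 0, 0]], grip=[1, 1, 1, 1, 1])

```text
clock: 10.32
tcp_pos: [0.4056, -0.2081, 0.0962]
tcp_rot: [1.93, -2.479, 0.0]
ft_force: [-1.4, 0.1, -4.3]
finger_gap: 0.15
```

Call:
move_arm(linear=[[0, 0, 0.0005], [0, 0, 0.001], [0, 0, 0.001]], rotation=[[0, 0, 0], [0, 0, 0], [0, 0, 0]], grip=[1, 1, 1])

```text
clock: 10.57
tcp_pos: [0.4057, -0.2082, 0.0955]
tcp_rot: [-1.93, 2.479, -0.001]
ft_force: [-0.9, 1.7, 1.3]
finger_gap: 0.149
```

Call:
move_arm(linear=[[0, 0, 0], [0, 0, 0], [0, 0, 0], [0, 0, -0.01], [0, 0, -0.03], [0, 0, -0.05], [0, 0, -0.07], [0, 0, -0.075]], rotation=[[0, 0, 0], [0, 0, 0], [0, 0, 0], [0, 0, 0], [0, 0, 0], [0, 0, 0], [0, 0, 0], [0, 0, 0]], grip=[-0.2, -0.2, -0.2, -0.2, -0.2, -0.2, -0.2, -0.2])

```text
clock: 11.23
tcp_pos: [0.4068, -0.2088, 0.1729]
tcp_rot: [-1.929, 2.477, -0.006]
ft_force: [-0.4, -0.4, 0.0]
finger_gap: 0.603
```

Call:
move_arm(linear=[[0, 0, 0], [0, 0, 0], [0, 0, 0], [0, 0, 0], [0, 0, 0], [0, 0, 0], [0, 0, 0], [0, 0, 0]], rotation=[[0, 0, 7], [0, 0, 14], [0, 0, 21], [0, 0, 28], [0, 0, 35], [0, 0, 42], [0, 0, 49], [0, 0, 56]], grip=[-0.2, -0.2, -0.2, -0.2, -0.2, -0.2, -0.2, -0.2])

```text
clock: 11.9
tcp_pos: [0.4056, -0.2082, 0.1698]
tcp_rot: [0.531, -3.096, 0.0]
ft_force: [0.1, -0.1, -0.1]
finger_gap: 0.602
```

Call:
move_arm(linear=[[0, 0, 0], [0, 0, 0], [0, 0, 0], [0, 0, 0], [0, 0, 0], [0, 0, 0], [0, 0, 0], [0, 0, 0]], rotation=[[0, 0, 7], [0, 0, 14], [0, 0, 21], [0, 0, 28], [0, 0, 35], [0, 0, 42], [0, 0, 49], [0, 0, 56]], grip=[-0.2, -0.2, -0.2, -0.2, -0.2, -0.2, -0.2, -0.2])

```text
clock: 12.57
tcp_pos: [0.4055, -0.2081, 0.1698]
tcp_rot: [-0.985, -2.983, 0.0]
ft_force: [-0.1, -0.2, -0.5]
finger_gap: 0.596
```

Call:
move_arm(linear=[[0, 0, 0], [0, 0, 0], [0, 0, 0], [0, 0, 0], [0, 0, 0], [0, 0, 0], [0, 0, 0], [0, 0, 0]], rotation=[[0, 0, 7], [0, 0, 14], [0, 0, 21], [0, 0, 28], [0, 0, 35], [0, 0, 42], [0, 0, 49], [0, 0, 56]], grip=[-0.2, -0.2, -0.2, -0.2, -0.2, -0.2, -0.2, -0.2])

```text
clock: 13.23
tcp_pos: [0.4055, -0.2081, 0.1698]
tcp_rot: [-2.27, -2.172, 0.0]
ft_force: [0.4, -0.1, 0.0]
finger_gap: 0.601
```

Call:
move_arm(linear=[[0, 0, 0], [0, 0, 0], [0, 0, 0], [0, 0, 0]], rotation=[[0, 0, 7], [0, 0, 12], [0, 0, 12], [0, 0, 12]], grip=[-0.2, -0.2, -0.2, -0.2])

```text
clock: 13.57
tcp_pos: [0.4055, -0.2081, 0.1699]
tcp_rot: [-2.476, -1.934, 0.0]
ft_force: [0.2, -0.4, -0.4]
finger_gap: 0.601
```

```bash
cat > look.py <<'E'
from h import *
import pickle,sys
def look(name):
    st=manip.read_state(); c=camera("wrist"); T=T_of(c,st); cv2.imwrite(f"pics/{name}.png",c["frame"]); pickle.dump((c,T,st),open(name+".pkl","wb"))
    print(round(st["clock"],2),np.round(st["tcp_pos"],4),np.round(st["qpos"],2),np.round(st["ft_force"],1),round(st["finger_gap"],3))
    return c,T,st
E
python3 - <<'E'
from look import *
c,T,st=look("w6")
F=cloud(c,T).reshape(-1,3);Q=cloud(c,np.array(c["tool_from_camera"])).reshape(-1,3)
hsv=cv2.cvtColor(c["frame"],cv2.COLOR_BGR2HSV).reshape(-1,3)
cop=(hsv[:,0]<15)&(hsv[:,1]>110)&(abs(Q[:,1])<.03)&(F[:,2]>.044)&(F[:,2]<.055)
s=F[cop]; print(cv2.minAreaRect((s[:,:2]*1000).astype(np.float32)),np.percentile(s[:,2],[50,90]), Q[cop].min(0),Q[cop].max(0))
print(go([.4057,-.2082,.0962],down(-14.1)))
E
```

```text
13.57 [ 0.4055 -0.2081  0.1699] [-0.47  0.21 -0.41  0.95 -0.    1.34] [ 0.2 -0.4 -0.4] 0.601
((405.66241455078125, -207.3290252685547), (66.0460433959961, 13.747608184814453), 75.81961822509766) [0.04871244 0.04963086] [-0.0321945  -0.00697601  0.11863254] [0.03383354 0.0068887  0.12586772]
(array([-0.    ,  0.0002,  0.0737]), array([-0. ,  0. ,  0.1]))
```

View pics/w6.png

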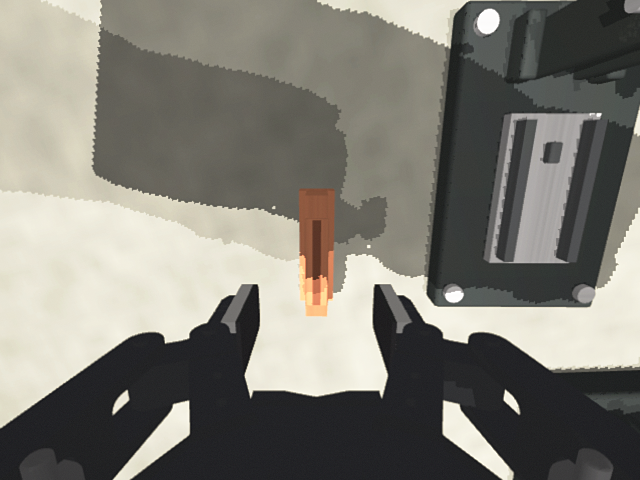

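The shoe stands upright at (317,250), centred between the turned fingers. The key is visible at (552,152). Next: regrasp.

Call:
move_arm(linear=[[0, 0, 0.02], [0, 0, 0.04], [0, 0, 0.06], [0, 0, 0.07], [0, 0, 0.0735], [0, 0, 0.0735], [0, 0, 0.0735], [0, 0, 0.0735]], rotation=[[0, 0, 0], [0, 0, 0], [0, 0, 0], [0, 0, 0], [0, 0, 0], [0, 0, 0], [0, 0, 0], [0, 0, 0]], grip=[-0.2, -0.2, -0.2, -0.2, -0.2, 1, 1, 1])

```text
clock: 14.28
tcp_pos: [0.4061, -0.2084, 0.0974]
tcp_rot: [2.477, 1.93, 0.001]
ft_force: [-0.8, -0.7, -1.4]
finger_gap: 0.182
```

Call:
move_arm(linear=[[0, 0, 0], [0, 0, 0], [0, 0, 0], [0, 0, 0]], rotation=[[0, 0, 0], [0, 0, 0], [0, 0, 0], [0, 0, 0]], grip=[1, 1, 1, 1])

```text
clock: 14.62
tcp_pos: [0.4059, -0.2084, 0.0976]
tcp_rot: [2.477, 1.929, 0.001]
ft_force: [-2.0, -0.2, 6.5]
finger_gap: 0.149
```

Call:
move_arm(linear=[[0, 0, -0.005], [0, 0, -0.015], [0, 0, -0.035], [0, 0, -0.06], [0, 0, -0.09], [0, 0, -0.12], [0, 0, -0.13], [0, 0, -0.13]], rotation=[[0, 0, 0], [0, 0, 0], [0, 0, 0], [0, 0, 0], [0, 0, -4], [0, 0, -11], [0, 0, -18], [0, 0, -25]], grip=[1, 1, 1, 1, 1, 1, 1, 1])

```text
clock: 15.28
tcp_pos: [0.4066, -0.2087, 0.2298]
tcp_rot: [1.992, 2.423, 0.001]
ft_force: [1.4, -0.3, -5.4]
finger_gap: 0.145
```

```bash
python3 - <<'E'
from h import *
import pickle
c,T,st=pickle.load(open("w6.pkl","rb"))
P=cloud(c,T).reshape(-1,3)
a=np.radians(75.85); gy=np.array([np.cos(a),np.sin(a),0]); gx=np.array([gy[1],-gy[0],0]); seat=np.array([.5502,-.2005,0])
d=P-seat; L=np.c_[d@gx,d@gy,P[:,2]]*1000; L=L[~np.isnan(L[:,0])]
ch=L[(L[:,2]>37.5)&(L[:,2]<44)&(abs(L[:,0])<35)&(abs(L[:,1])<50)]
for s in (-1,1):
    q=ch[(s*ch[:,0]>12)]; print("cheek",s,len(q),np.round(np.percentile(q,[2,50,98],axis=0),1).tolist(),np.polyfit(q[:,1],q[:,0],1))
k=L[(L[:,2]>34.7)&(L[:,2]<38.5)&(abs(L[:,0])<11)&(L[:,1]>5)&(L[:,1]<45)]; print("key",len(k),np.round(np.percentile(k,[1,50,99],axis=0),1).tolist())
st=manip.read_state(); print(st["clock"],st["tcp_pos"],st["qpos"].round(2),st["finger_gap"])
E
```

```text
cheek -1 1914 [[-21.9, -41.3, 37.8], [-19.3, 2.1, 40.6], [-15.3, 38.8, 42.0]] [-3.61035498e-03 -1.90350858e+01]
cheek 1 2102 [[16.7, -41.3, 37.7], [19.3, 2.2, 40.6], [23.7, 39.3, 42.0]] [5.25074300e-03 1.96619661e+01]
key 283 [[-3.0, 16.3, 34.8], [0.2, 22.6, 36.7], [4.5, 28.2, 38.2]]
15.2833 [ 0.4065654  -0.20865468  0.22983361] [-0.47  0.16 -0.31  1.1  -0.    0.9 ] 0.14533843858068757
```

Call:
move_arm(linear=[[0, 0, 0], [0, 0, 0], [0, 0, 0], [0, 0, 0], [0, 0, 0], [0, 0, 0], [0, 0, 0], [0, 0, 0]], rotation=[[0, 0, -7], [0, 0, -14], [0, 0, -21], [0, 0, -28], [0, 0, -35], [0, 0, -42], [0, 0, -49], [0, 0, -56]], grip=[1, 1, 1, 1, 1, 1, 1, 1])

```text
clock: 15.95
tcp_pos: [0.4052, -0.2079, 0.2267]
tcp_rot: [-0.622, -3.079, -0.0]
ft_force: [-0.2, 0.1, -5.0]
finger_gap: 0.152
```

Call:
move_arm(linear=[[0, 0, 0], [0, 0, 0], [0, 0, 0], [0, 0, 0], [0, 0, 0], [0, 0, 0], [0, 0, 0], [0, 0, 0]], rotation=[[0, 0, -7], [0, 0, -14], [0, 0, -21], [0, 0, -28], [0, 0, -35], [0, 0, -42], [0, 0, -49], [0, 0, -56]], grip=[1, 1, 1, 1, 1, 1, 1, 1])

```text
clock: 16.62
tcp_pos: [0.4052, -0.2079, 0.2267]
tcp_rot: [0.896, -3.01, -0.001]
ft_force: [0.7, -0.5, -4.6]
finger_gap: 0.152
```

Call:
move_arm(linear=[[0, 0, 0], [0, 0, 0], [0, 0, 0], [0, 0, 0], [0, 0, 0], [0, 0, 0], [0, 0, 0], [0, 0, 0]], rotation=[[0, 0, -7], [0, 0, -14], [0, 0, -21], [0, 0, -28], [0, 0, -35], [0, 0, -42], [0, 0, -43], [0, 0, -43]], grip=[1, 1, 1, 1, 1, 1, 1, 1])

```text
clock: 17.28
tcp_pos: [0.4053, -0.208, 0.2267]
tcp_rot: [1.927, -2.481, -0.001]
ft_force: [0.1, 0.3, -4.6]
finger_gap: 0.152
```

```bash
python3 - <<'E'
from h import *
st=manip.read_state(); print(st["clock"],st["tcp_pos"],st["qpos"].round(2))
for p in ([.5503,-.2025,.20],[.5503,-.2025,.15]):print(go(p,down(165.85)))
E
```

```text
17.2833 [ 0.40533666 -0.2079867   0.22668958] [-0.47  0.16 -0.32  1.09 -0.   -1.8 ]
(array([-0.0411, -0.1391,  0.0266]), array([ 0. ,  0. , -0.2]))
(array([-0.0411, -0.1391,  0.0766]), array([ 0. ,  0. , -0.2]))
```

Call:
move_arm(linear=[[-0.01, -0.034, 0.005], [-0.02, -0.068, 0.01], [-0.03, -0.102, 0.017], [-0.038, -0.128, 0.03], [-0.041, -0.139, 0.045], [-0.041, -0.139, 0.056], [-0.041, -0.139, 0.056], [-0.041, -0.139, 0.056]], rotation=[[0, 0, -0.2], [0, 0, -0.2], [0, 0, -0.2], [0, 0, -0.2], [0, 0, -0.2], [0, 0, -0.2], [0, 0, -0.2], [0, 0, -0.2]], grip=[1, 1, 1, 1, 1, 1, 1, 1])

```text
clock: 17.95
tcp_pos: [0.5497, -0.2022, 0.17]
tcp_rot: [1.931, -2.477, -0.003]
ft_force: [0.0, -0.3, -5.1]
finger_gap: 0.147
```

Call:
move_arm(linear=[[0, 0, 0], [0, 0, 0], [0, 0, 0]], rotation=[[0, 0, 0], [0, 0, 0], [0, 0, 0]], grip=[1, 1, 1])

```text
clock: 18.2
tcp_pos: [0.5504, -0.2028, 0.1718]
tcp_rot: [-1.933, 2.476, -0.002]
ft_force: [0.7, -0.1, -4.3]
finger_gap: 0.154
```

```bash
python3 - <<'E'
from look import *
c,T,st=look("w7")
print(go([.5503,-.2025,.137],down(165.85)))
Q=cloud(c,np.array(c["tool_from_camera"])).reshape(-1,3)*1000
P=cloud(c,T).reshape(-1,3)
m=(abs(P[:,2]-.041)<.0025)&(abs(Q[:,1])<40)&(Q[:,0]>-10)&(Q[:,0]<80); q=Q[m]
for s in (-1,1):
    g=q[s*q[:,1]>13]; print(s,len(g),np.round(np.percentile(g,[2,50,98],axis=0),1).tolist())
hsv=cv2.cvtColor(c["frame"],cv2.COLOR_BGR2HSV).reshape(-1,3)
m=(hsv[:,0]<15)&(hsv[:,1]>110)&(abs(Q[:,1])<16)&(Q[:,2]<110)
q=Q[m]; print("shoe tool",np.round(np.percentile(q,[0.5,50,99.5],axis=0),1).tolist())
E
```

```text
18.2 [ 0.5504 -0.2028  0.1718] [-0.35  0.41 -0.11  1.05 -0.   -1.68] [ 0.7 -0.1 -4.3] 0.154
(array([-0.0002,  0.0002,  0.0347]), array([-0.1, -0. ,  0.1]))
-1 810 [[-8.8, -22.5, 129.5], [17.4, -19.5, 130.9], [40.8, -16.6, 132.4]]
1 812 [[-8.9, 16.4, 129.5], [17.2, 19.3, 130.8], [40.9, 22.2, 132.3]]
shoe tool [[-36.8, -11.6, 45.7], [11.2, 0.1, 49.1], [41.2, 11.8, 92.7]]
```

View pics/w7.png

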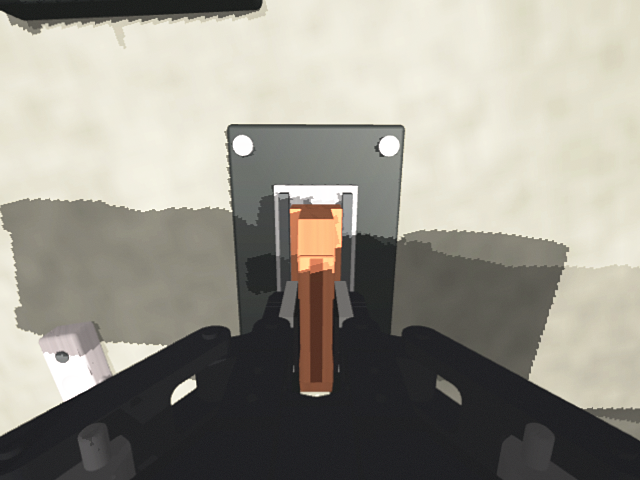

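Centred in both directions. Descending again.

Call:
move_arm(linear=[[0, 0, 0.007], [0, 0, 0.014], [0, 0, 0.021], [0, 0, 0.028], [0, 0, 0.033], [0, 0, 0.036], [0, 0, 0.037], [0, 0, 0.037]], rotation=[[0, 0, 0], [0, 0, 0], [0, 0, 0], [0, 0, 0], [0, 0, 0], [0, 0, 0], [0, 0, 0], [0, 0, 0]], grip=[1, 1, 1, 1, 1, 1, 1, 1])

```text
clock: 18.92
tcp_pos: [0.5503, -0.2024, 0.1333]
tcp_rot: [1.934, -2.475, -0.001]
ft_force: [-0.1, 0.7, -4.8]
finger_gap: 0.149
```

Call:
move_arm(linear=[[0, 0, 0.0007], [0, 0, 0.0015], [0, 0, 0.0025], [0, 0, 0.003], [0, 0, 0.003]], rotation=[[0, 0, 0], [0, 0, 0], [0, 0, 0], [0, 0, 0], [0, 0, 0]], grip=[1, 1, 1, 1, 1])

```text
clock: 19.33
tcp_pos: [0.5504, -0.2025, 0.1307]
tcp_rot: [1.934, -2.475, 0.0]
ft_force: [-0.1, 0.1, -5.3]
finger_gap: 0.15
```

Past the key height (0.1332) with no contact, so the recess fits. I go on down to about 0.127.

Call:
move_arm(linear=[[0, 0, 0.0007], [0, 0, 0.0015], [0, 0, 0.0022], [0, 0, 0.0028], [0, 0, 0.0028]], rotation=[[0, 0, 0], [0, 0, 0], [0, 0, 0], [0, 0, 0], [0, 0, 0]], grip=[1, 1, 1, 1, 1])

```text
clock: 19.75
tcp_pos: [0.5503, -0.2025, 0.1277]
tcp_rot: [1.934, -2.475, -0.0]
ft_force: [0.4, 0.2, -5.5]
finger_gap: 0.15
```

Call:
move_arm(linear=[[0, 0, 0.0004], [0, 0, 0.0008], [0, 0, 0.0008]], rotation=[[0, 0, 0], [0, 0, 0], [0, 0, 0]], grip=[1, 1, 1])

```text
clock: 20.0
tcp_pos: [0.5505, -0.2025, 0.1276]
tcp_rot: [-1.934, 2.475, -0.001]
ft_force: [-2.5, 1.6, 2.9]
finger_gap: 0.147
```

Contact at 0.1276, against 0.1272 expected for sole on anvil. Releasing.

Call:
move_arm(linear=[[0, 0, 0.0003], [0, 0, 0.0003], [0, 0, 0.0003], [0, 0, 0.0003], [0, 0, 0.0003], [0, 0, 0.0003]], rotation=[[0, 0, 0], [0, 0, 0], [0, 0, 0], [0, 0, 0], [0, 0, 0], [0, 0, 0]], grip=[1, 0.3, 0, -0.2, -0.2, -0.2])

```text
clock: 20.5
tcp_pos: [0.5505, -0.2025, 0.1268]
tcp_rot: [-1.934, 2.475, -0.0]
ft_force: [0.0, 1.1, -0.0]
finger_gap: 0.601
```

Call:
move_arm(linear=[[0, 0, -0.01], [0, 0, -0.03], [0, 0, -0.05], [0, 0, -0.07], [0.01, 0, -0.09], [0.03, 0, -0.12], [0.05, 0, -0.14], [0.05, 0, -0.14]], rotation=[[0, 0, 0], [0, 0, 0], [0, 0, 0], [0, 0, 0], [0, 0, 0], [0, 0, 0], [0, 0, 0], [0, 0, 0]], grip=[-0.2, -0.2, -0.2, -0.2, -0.2, -0.2, -0.2, -0.2])

```text
clock: 21.17
tcp_pos: [0.539, -0.254, 0.2721]
tcp_rot: [-1.931, 2.475, -0.012]
ft_force: [0.2, 0.3, 1.0]
finger_gap: 0.602
```

```bash
python3 - <<'E'
from look import *
c,T,st=look("w8")
F=cloud(c,T).reshape(-1,3);Q=cloud(c,np.array(c["tool_from_camera"])).reshape(-1,3)
a=np.radians(75.85); gy=np.array([np.cos(a),np.sin(a),0]); gx=np.array([gy[1],-gy[0],0]); seat=np.array([.5503,-.2020,0])
L=np.c_[(F-seat)@gx,(F-seat)@gy,F[:,2]]*1000
hsv=cv2.cvtColor(c["frame"],cv2.COLOR_BGR2HSV).reshape(-1,3)
cop=(hsv[:,0]<15)&(hsv[:,1]>110)&(abs(L[:,0])<30)&(abs(L[:,1])<60)&(L[:,2]<90)
s=L[cop]; print(len(s),np.round(s.min(0)),np.round(s.max(0)))
t=s[(s[:,2]>74)&(abs(s[:,1])<28)]; print("top",len(t),np.round(np.median(t,0),1)); print("slope z vs y",np.polyfit(t[:,1],t[:,2],1), "z vs x",np.polyfit(t[:,0],t[:,2],1))
print(cv2.minAreaRect(t[:,:2].astype(np.float32)))
E
```

```text
21.17 [ 0.539  -0.254   0.2721] [-0.44  0.37  0.09  1.29 -0.   -1.76] [0.2 0.3 1. ] 0.602
2222 [-12. -42.  22.] [11. 58. 81.]
top 952 [-0.  -1.6 79. ]
slope z vs y [-2.61752854e-03  7.90110393e+01] z vs x [2.32263575e-03 7.90141191e+01]
((0.035013675689697266, -0.016765594482421875), (55.813812255859375, 13.429078102111816), 89.84669494628906)
```

View pics/w8.png

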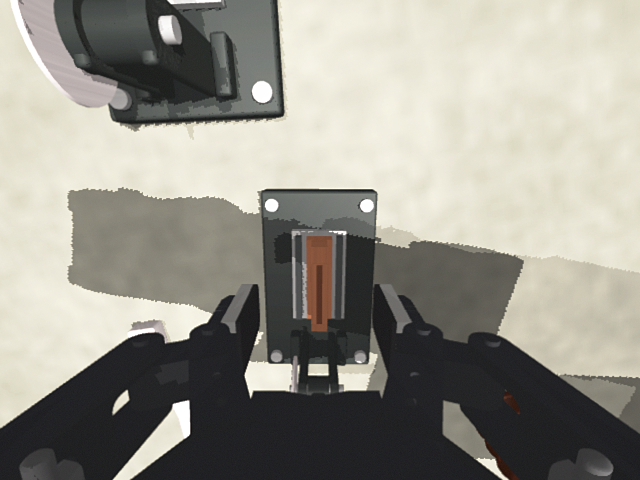

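The shoe is home and let go of. Its top is at z 79.0 mm (78 expected plus the usual 0.8 mm bias), flat to 0.003 rad, centred within 1 mm and aligned to 0.2°. The picture shows it between the cheeks at (320,285). The lever is next: raise, turn 90° and look at the bar.

```bash
python3 - <<'E'
from h import *
st=manip.read_state()
print(go([.5512,-.1002,.39],down(75.85)), go([.539,-.254,.39],down(165.85)))
E
```

```text
(array([-0.1508,  0.0246, -0.1205]), array([-0.3,  0.2, 90. ])) (array([ 0.0013, -0.0011, -0.1202]), array([-0.3, -0.1,  0. ]))
```

Call:
move_arm(linear=[[0, 0, -0.035], [0, 0, -0.07], [0, 0, -0.1], [0, 0, -0.12], [-0.02, 0.003, -0.12], [-0.05, 0.008, -0.12], [-0.08, 0.013, -0.12], [-0.1, 0.016, -0.12]], rotation=[[0, 0, 5], [0, 0, 12], [0, 0, 19], [0, 0, 26], [0, 0, 33], [0, 0, 40], [0, 0, 47], [0, 0, 54]], grip=[-0.2, -0.2, -0.2, -0.2, -0.2, -0.2, -0.2, -0.2])

```text
clock: 21.88
tcp_pos: [0.5467, -0.1476, 0.3863]
tcp_rot: [0.591, -3.085, -0.002]
ft_force: [-0.5, -1.1, -0.7]
finger_gap: 0.602
```

```bash
python3 - <<'E'
from h import *
st=manip.read_state(); print(st["qpos"].round(2),st["tcp_pos"])
print(go([.5512,-.1002,.39],down(75.85)))
E
```

```text
[-0.26  0.3   0.28  1.55  0.   -0.64] [ 0.54669223 -0.14755295  0.38627086]
(array([-0.0217,  0.0423, -0.0037]), array([ 0.1, -0.1, 35.8]))
```

Call:
move_arm(linear=[[-0.008, 0.015, -0.004], [-0.016, 0.03, -0.004], [-0.022, 0.042, -0.004], [-0.022, 0.042, -0.004], [-0.022, 0.042, -0.004], [-0.022, 0.042, -0.004], [-0.022, 0.042, -0.004]], rotation=[[0, 0, 7], [0, 0, 14], [0, 0, 21], [0, 0, 28], [0, 0, 35], [0, 0, 36], [0, 0, 36]], grip=[-0.2, -0.2, -0.2, -0.2, -0.2, -0.2, -0.2])

```text
clock: 22.47
tcp_pos: [0.5515, -0.1024, 0.3903]
tcp_rot: [-0.378, -3.118, -0.0]
ft_force: [-0.3, -0.3, 0.1]
finger_gap: 0.597
```

```bash
python3 - <<'E'
from look import *
c,T,st=look("w9")
F=cloud(c,T).reshape(-1,3);Q=cloud(c,np.array(c["tool_from_camera"])).reshape(-1,3)*1000
a=np.radians(75.85); gy=np.array([np.cos(a),np.sin(a),0]); gx=np.array([gy[1],-gy[0],0]); seat=np.array([.5503,-.2020,0])
L=np.c_[(F-seat)@gx,(F-seat)@gy,F[:,2]]*1000
m=(L[:,2]>250)&(L[:,2]<285)&(abs(L[:,0])<55)&(L[:,1]>70)&(L[:,1]<130)
s=L[m]; q=Q[m]; 
for x0 in range(-45,46,15):
    k=(s[:,0]>=x0)&(s[:,0]<x0+15)
    if k.sum()>5: print(x0,k.sum(),"y",np.round(np.percentile(s[k,1],[2,98]),1),"z",np.round(np.percentile(s[k,2],[5,99]),1),"tool y",np.round(np.percentile(q[k,1],[2,98]),1),"tool z",np.round(np.percentile(q[k,2],[1]),1))
print("x ext",s[:,0].min(),s[:,0].max())
E
```

```text
22.47 [ 0.5515 -0.1024  0.3903] [-0.18  0.29  0.28  1.56  0.    0.06] [-0.3 -0.3  0.1] 0.597
-45 549 y [ 92.  104.9] z [269.6 277.8] tool y [-4.8  8. ] tool z [112.5]
-30 545 y [ 92.  105.2] z [271.6 277.7] tool y [-4.9  8.3] tool z [112.6]
-15 551 y [ 90.4 104.8] z [262.3 277.6] tool y [-6.6  7.8] tool z [112.7]
0 508 y [ 90.5 105.1] z [270.8 277.6] tool y [-6.5  8. ] tool z [112.6]
15 455 y [ 92.1 104.8] z [272.1 277.5] tool y [-5.1  7.6] tool z [112.7]
30 364 y [ 92.1 104.9] z [272.2 277.6] tool y [-5.2  7.6] tool z [112.6]
x ext -42.540294859100534 43.61295251048678
```

View pics/w9.png

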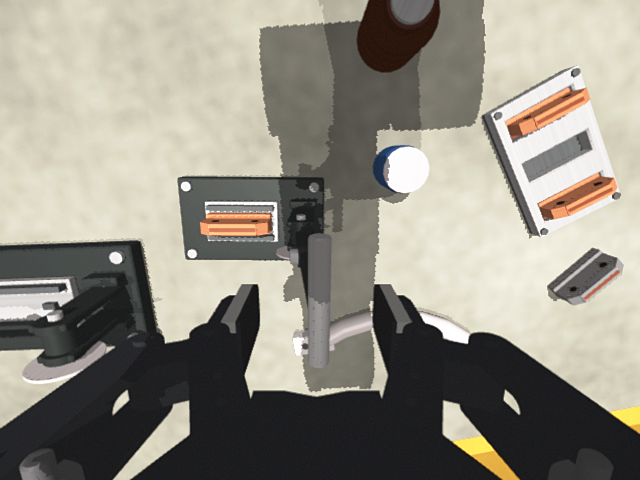

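The bar is seen at (318,300) with its axis at tool y +1.5 mm and 120 mm ahead. The outer shoes still stand in their slots, and the measured shoe sits on the anvil at (238,225). I'll straddle and grip the bar 24 mm off its middle.

Call:
move_arm(linear=[[0, 0.0015, 0.015], [0, 0.0015, 0.03], [0, 0.0015, 0.045], [0, 0.0015, 0.058], [0, 0.0015, 0.065], [0, 0.0015, 0.065], [0, 0.0015, 0.065], [0, 0.0015, 0.065]], rotation=[[0, 0, 0], [0, 0, 0], [0, 0, 0], [0, 0, 0], [0, 0, 0], [0, 0, 0], [0, 0, 0], [0, 0, 0]], grip=[-0.2, -0.2, -0.2, -0.2, -0.2, -0.2, 0.4, 1])

```text
clock: 23.18
tcp_pos: [0.5523, -0.1015, 0.3266]
tcp_rot: [0.381, 3.117, -0.0]
ft_force: [0.2, 0.7, -0.7]
finger_gap: 0.329
```

Call:
move_arm(linear=[[0, 0, 0], [0, 0, 0], [0, 0, 0], [0, 0, 0], [0, 0, 0]], rotation=[[0, 0, 0], [0, 0, 0], [0, 0, 0], [0, 0, 0], [0, 0, 0]], grip=[1, 1, 1, 1, 1])

```text
clock: 23.6
tcp_pos: [0.5523, -0.1015, 0.3268]
tcp_rot: [0.382, 3.116, -0.0]
ft_force: [-0.6, 0.6, 6.6]
finger_gap: 0.136
```

```bash
python3 - <<'E'
import numpy as np
f0=1.676
for f in list(np.arange(1.62,-0.03,-0.06)): 
    print(round(f,2),"y",round(-.175*(np.cos(f)-np.cos(f0)),4),"z",round(-.175*(np.sin(f)-np.sin(f0)),4))
E
```

```text
1.62 y -0.0098 z -0.0008
1.56 y -0.0203 z -0.001
1.5 y -0.0308 z -0.0005
1.44 y -0.0412 z 0.0005
1.38 y -0.0516 z 0.0022
1.32 y -0.0618 z 0.0045
1.26 y -0.0719 z 0.0074
1.2 y -0.0818 z 0.0109
1.14 y -0.0915 z 0.015
1.08 y -0.1009 z 0.0197
1.02 y -0.11 z 0.0249
0.96 y -0.1187 z 0.0307
0.9 y -0.1272 z 0.037
0.84 y -0.1352 z 0.0437
0.78 y -0.1428 z 0.051
0.72 y -0.1499 z 0.0586
0.66 y -0.1566 z 0.0667
0.6 y -0.1628 z 0.0752
0.54 y -0.1685 z 0.0841
0.48 y -0.1736 z 0.0932
0.42 y -0.1782 z 0.1027
0.36 y -0.1822 z 0.1124
0.3 y -0.1856 z 0.1223
0.24 y -0.1884 z 0.1324
0.18 y -0.1905 z 0.1427
0.12 y -0.1921 z 0.1531
0.06 y -0.1931 z 0.1635
-0.0 y -0.1934 z 0.174
```

Call:
move_arm(linear=[[0, -0.01, -0.001], [0, -0.02, -0.001], [0, -0.031, -0.0005], [0, -0.041, 0.0005], [0, -0.0515, 0.002], [0, -0.062, 0.0045], [0, -0.072, 0.0075], [0, -0.082, 0.011]], rotation=[[0, 0, 0], [0, 0, 0], [0, 0, 0], [0, 0, 0], [0, 0, 0], [0, 0, 0], [0, 0, 0], [0, 0, 0]], grip=[1, 1, 1, 1, 1, 1, 1, 1])

```text
clock: 24.27
tcp_pos: [0.5319, -0.1821, 0.3145]
tcp_rot: [0.383, 3.118, 0.0]
ft_force: [2.4, 3.7, 9.5]
finger_gap: 0.133
```

Call:
move_arm(linear=[[0, -0.0097, 0.004], [0, -0.019, 0.009], [0, -0.028, 0.014], [0, -0.037, 0.02], [0, -0.0455, 0.026], [0, -0.0535, 0.033], [0, -0.061, 0.04], [0, -0.068, 0.0477]], rotation=[[0, 0, 0], [0, 0, 0], [0, 0, 0], [0, 0, 0], [0, 0, 0], [0, 0, 0], [0, 0, 0], [0, 0, 0]], grip=[1, 1, 1, 1, 1, 1, 1, 1])

```text
clock: 24.93
tcp_pos: [0.5153, -0.248, 0.2663]
tcp_rot: [-0.383, -3.118, 0.001]
ft_force: [-1.5, 1.0, 3.4]
finger_gap: 0.135
```

Call:
move_arm(linear=[[0, -0.0067, 0.008], [0, -0.013, 0.0165], [0, -0.0185, 0.0255], [0, -0.0237, 0.0345], [0, -0.0283, 0.044], [0, -0.0323, 0.054], [0, -0.0357, 0.0637], [0, -0.0385, 0.0738]], rotation=[[0, 0, 0], [0, 0, 0], [0, 0, 0], [0, 0, 0], [0, 0, 0], [0, 0, 0], [0, 0, 0], [0, 0, 0]], grip=[1, 1, 1, 1, 1, 1, 1, 1])

```text
clock: 25.6
tcp_pos: [0.5062, -0.2843, 0.1921]
tcp_rot: [-0.382, -3.118, -0.001]
ft_force: [-0.8, 5.7, 0.3]
finger_gap: 0.138
```

Call:
move_arm(linear=[[0, -0.001, 0.005], [0, -0.002, 0.0103], [0, -0.003, 0.0155], [0, -0.0037, 0.0207], [0, -0.0042, 0.0255], [0, -0.0046, 0.03], [0, -0.0049, 0.0345], [0, -0.005, 0.038]], rotation=[[0, 0, 0], [0, 0, 0], [0, 0, 0], [0, 0, 0], [0, 0, 0], [0, 0, 0], [0, 0, 0], [0, 0, 0]], grip=[1, 1, 1, 1, 1, 1, 1, 1])

```text
clock: 26.27
tcp_pos: [0.5051, -0.2886, 0.1548]
tcp_rot: [-0.382, -3.118, -0.002]
ft_force: [-2.1, 4.0, 0.1]
finger_gap: 0.141
```

Call:
move_arm(linear=[[0, 0, 0.0015], [0, 0, 0.003], [0, 0, 0.0045], [0, 0, 0.0045]], rotation=[[0, 0, 0], [0, 0, 0], [0, 0, 0], [0, 0, 0]], grip=[1, 1, 1, 1])

```text
clock: 26.6
tcp_pos: [0.5052, -0.2885, 0.1504]
tcp_rot: [-0.382, -3.118, -0.001]
ft_force: [-0.6, 6.4, 0.4]
finger_gap: 0.139
```

Call:
move_arm(linear=[[0, 0, 0.0007], [0, 0, 0.0014], [0, 0, 0.0014]], rotation=[[0, 0, 0], [0, 0, 0], [0, 0, 0]], grip=[1, 1, 1])

```text
clock: 26.85
tcp_pos: [0.5052, -0.2886, 0.15]
tcp_rot: [0.382, 3.118, 0.001]
ft_force: [-2.9, 7.8, 8.4]
finger_gap: 0.139
```

Call:
move_arm(linear=[[0, 0, 0.0005], [0, 0, 0.001], [0, 0, 0.001]], rotation=[[0, 0, 0], [0, 0, 0], [0, 0, 0]], grip=[1, 1, 1])

```text
clock: 27.1
tcp_pos: [0.5052, -0.2885, 0.1498]
tcp_rot: [0.381, 3.117, 0.001]
ft_force: [-6.1, 8.5, 15.8]
finger_gap: 0.138
```

The force rises at TCP z 0.150, so the foot is on the shoe. Opening and withdrawing upward.

Call:
move_arm(linear=[[0, 0, 0], [0, 0, 0], [0, 0, 0], [0, 0, 0], [0, 0, 0]], rotation=[[0, 0, 0], [0, 0, 0], [0, 0, 0], [0, 0, 0], [0, 0, 0]], grip=[0.4, 0, -0.2, -0.2, -0.2])

```text
clock: 27.52
tcp_pos: [0.5053, -0.2895, 0.1482]
tcp_rot: [-0.383, -3.118, 0.001]
ft_force: [0.4, 0.1, 0.7]
finger_gap: 0.597
```

Call:
move_arm(linear=[[0, 0, -0.01], [0, 0, -0.03], [0, 0, -0.05], [0, 0, -0.07], [0, 0, -0.1], [0, 0, -0.13], [0, 0, -0.14], [0, 0, -0.14]], rotation=[[0, 0, 0], [0, 0, 0], [0, 0, 0], [0, 0, 0], [0, 0, 0], [0, 0, 0], [0, 0, 0], [0, 0, 0]], grip=[-0.2, -0.2, -0.2, -0.2, -0.2, -0.2, -0.2, -0.2])

```text
clock: 28.18
tcp_pos: [0.5062, -0.2898, 0.292]
tcp_rot: [0.382, 3.113, -0.004]
ft_force: [-0.2, 0.4, -0.3]
finger_gap: 0.599
```

Call:
move_arm(linear=[[0, 0, 0], [0, 0, 0]], rotation=[[0, 0, 0], [0, 0, 0]], grip=[-0.2, -0.2])

```text
clock: 28.35
tcp_pos: [0.5048, -0.289, 0.2872]
tcp_rot: [-0.382, -3.117, -0.001]
ft_force: [0.0, 0.4, -0.8]
finger_gap: 0.601
```

```bash
python3 - <<'E'
from look import *
c,T,st=look("w10")
a=np.radians(75.85); gy=np.array([np.cos(a),np.sin(a),0]); gx=np.array([gy[1],-gy[0],0]); seat=np.array([.5503,-.2020,0])
def loc(F): return np.c_[(F-seat)@gx,(F-seat)@gy,F[:,2]]*1000
L=loc(cloud(c,T).reshape(-1,3))
m=(abs(L[:,0])<43)&(L[:,1]<-80)&(L[:,1]>-110)&(L[:,2]>75)&(L[:,2]<115); s=L[m]; print("bar",len(s),np.round(np.percentile(s,[2,50,98],axis=0),1).tolist())
m=(abs(L[:,0])<5)&(L[:,1]<0)&(L[:,1]>-80)&(L[:,2]>90)&(L[:,2]<115); s=L[m]; print("arm fit",len(s), np.polyfit(s[:,1],s[:,2],1) if len(s)>5 else "")
hsv=cv2.cvtColor(c["frame"],cv2.COLOR_BGR2HSV).reshape(-1,3)
m=(hsv[:,0]<15)&(hsv[:,1]>110)&(abs(L[:,0])<15)&(abs(L[:,1])<50); s=L[m]; print("shoe",len(s),np.round(np.percentile(s,[1,50,99],axis=0),1).tolist())
for n in ("top","scene"):
    c=camera(n); cv2.imwrite(f"pics/{n}1.png",c["frame"]); pickle.dump((c,T_of(c)),open(n+"1.pkl","wb"))
c,T=pickle.load(open("top1.pkl","rb")); c0,T0,_=pickle.load(open("top0.pkl","rb"))
f=c["frame"]; 
d=cv2.absdiff(c["frame"],c0["frame"]).max(2)
for nm,(u0,v0,u1,v1) in dict(insul=(262,285,305,335),tin=(275,240,305,275),horn=(255,130,370,195)).items(): print(nm,"changed px",(d[v0:v1,u0:u1]>40).sum())
S=cloud(c,T)[195:290,180:255].reshape(-1,3); cen=np.array([.5671,.206]); b=np.radians(15.84); ex=np.array([np.cos(b),np.sin(b)]); ey=np.array([-ex[1],ex[0]])
l=np.c_[(S[:,:2]-cen)@ex,(S[:,:2]-cen)@ey,S[:,2]]*1000; t=l[l[:,2]>47]
for k in (-58,58):
    q=t[abs(t[:,0]-k)<20]; print(k,len(q),np.round((q.min(0)+q.max(0))/2,1),q[:,2].max().round(1))
crop=f[180:300,170:430]; cv2.imwrite("pics/top1c.png",cv2.resize(crop,None,fx=3,fy=3,interpolation=cv2.INTER_CUBIC))
E
```

```text
28.35 [ 0.5048 -0.289   0.2872] [-0.52  0.34  0.09  1.32 -0.   -0.28] [ 0.   0.4 -0.8] 0.601
bar 1851 [[-42.0, -102.0, 91.4], [-2.8, -94.6, 97.5], [39.9, -82.0, 99.5]]
arm fit 1173 [2.58253574e-02 1.00941857e+02]
shoe 1991 [[-12.3, -41.6, 34.3], [-7.1, -5.2, 57.5], [1.7, 37.3, 80.4]]
insul changed px 955
tin changed px 389
horn changed px 0
-58 169 [-58.9  -0.2  54.3] 61.0
58 143 [57.8  0.2 52.9] 58.9
```

View pics/w10.png

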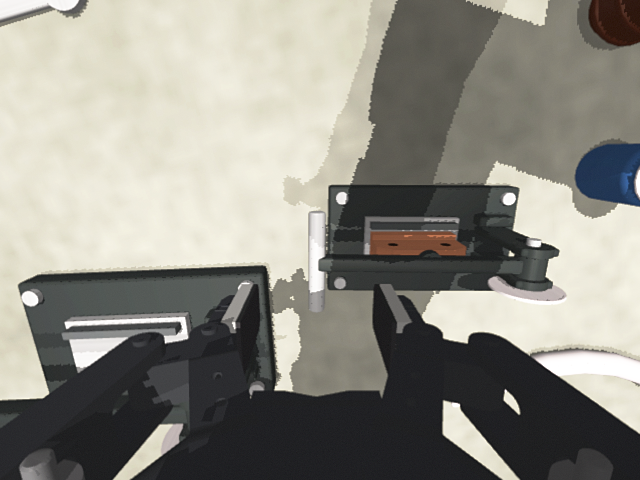

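View pics/scene1.png

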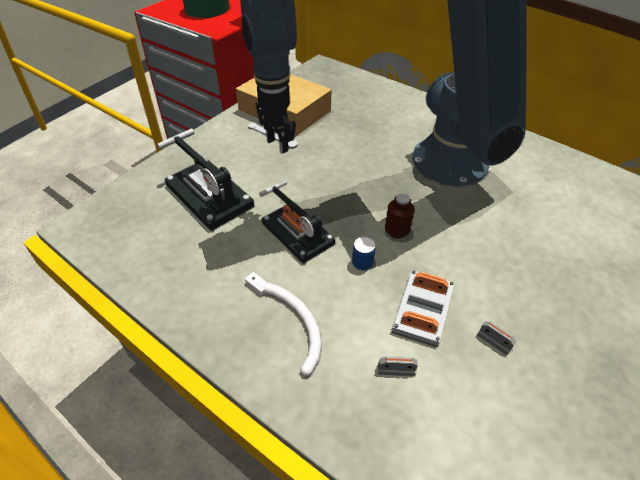

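View pics/top1c.png

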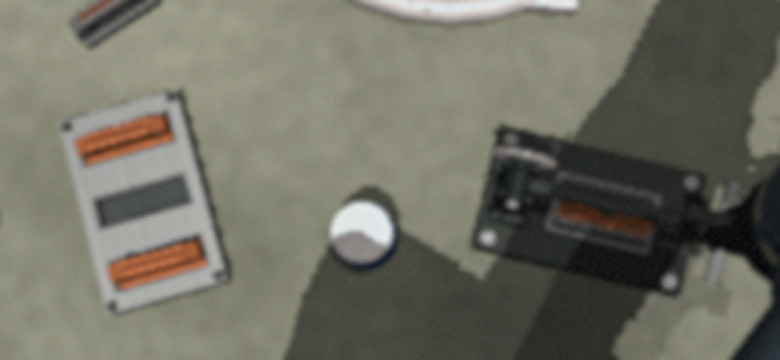

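The lever slopes −0.026 rad, which is exactly what a 48 mm shoe fully home would give. Both outer shoes are centred within 1 mm in their slots. The insulator (399,215), tin (363,253) and horn are where they were. The changed pixels at the insulator and tin look like the arm's moving shadow.

```bash
python3 - <<'E'
from h import *
print(workorder.job_done(), manip.read_state()["clock"])
E
```

```text
the job is handed in; nothing more can be done
the job is handed in; nothing more can be done
```

The middle copper shoe (48 mm high, so shoe_b) is standing home on the anvil of the 112 × 190 mm gauge, with the lever's foot resting on it. I handed the job in at about 28.5 s.

- **Finding the end:** on the first try the shoe stopped 6 mm high, on the key, so that was the plain end. I set it on the ledge, regrasped it with the hand turned half round, turned the shoe, and lowered it gently until the sole met the anvil.
- **Lever:** I gripped the bar and guided it down its arc until the force rose, then opened and withdrew upward.
- **Shoe (checked after release, before the lever came down):** it was flat to about 0.003 rad and centred within about 1 mm. The top height fitted a shoe fully home.
- **Lever (last check):** it sits at −0.026 rad, against −0.025 expected for a 48 mm shoe. The gripper was clear, with no contact force on it.
- **Outer shoes (last check):** both are within 1 mm of their slot centres.
- **Bystanders:** the insulator, tin and end horn look unmoved by eye. A pixel comparison did show changes at the insulator and tin. I put these down to the arm's shadow and did not measure their positions separately.

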